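Free a parts tray for the tear-down

TASK

First take the loose white cup out of the top tray and nest it back, upright, on the pile of cups, letting it sit loosely by its own weight without pressing it in so that it does not jam. Then lift only the top grey tray off its pile and set it down gently, upright, in the middle of the blue mat and square with it. Leave the other trays and cups in their piles, and everything else on the bench, where they are.

Things in the scene. Friction and masses are not known exactly. Their poses are not given: they have to be found in the camera images.
- cup_stray: The loose white cup standing upright in one half of the top tray; 60 g. Round, 92 mm tall: the lowest 61 mm is a cone, 36 mm across at the foot, 54 mm at its top; above it a straight collar 66 mm across, 31 mm high, wall 3.5 mm. Inner floor 32 mm above the underside. Origin: centre of its underside, z up. It can be gripped across the outside of the collar.
- cup_upper: The upper of the two identical white cups (same as cup_stray) nested in a pile that stands by itself on the bench; origin: centre of its underside, z up. A cup nested on it goes in with about 2 mm of play all round and comes to rest with its foot on this one's inner floor, its origin 32 mm above this one's and its collar 1 mm above this one's rim.
- cup_low: The lower cup of that pile, standing on the bench; same shape, origin at the centre of its underside. cup_upper stands 32 mm above it.
- tray_top: The top one of three identical grey trays nested in a pile; 220 g. 180 mm long (its x), 120 mm wide (its y), 60 mm high; origin: centre of its underside, z up. The top 32 mm of its sides is an upright skirt, 6 mm thick, resting on the skirt of the tray below (pitch 32 mm, 2.5 mm side play); below it the sides taper in. Inner floor 4 mm above the origin.
- tray_top_fin (a point): Middle of the top edge of the fin that splits the top tray into two halves and is its grip, 60 mm above the tray's origin, level with the rim; axes as the tray. The fin runs across the tray along its y, 84 mm long, 14 mm thick (along x); its straight upper part is 30 mm tall, below that the rib is 25 mm thick.
- tray_mid: The middle tray of the pile; same shape and origin, 32 mm below the top one.
- tray_low: The lowest tray of the pile, standing on the bench; same shape and origin, 32 mm below the middle one.
- mat: Blue rectangular bench mat, fixed, 220 mm long (its x axis), 160 mm wide (its y axis), 4 mm thick; origin: centre of its underside, on the bench, so its top is 4 mm above the origin.
- screwdriver: Bystander: a screwdriver, 160 mm, lying on the bench.
- jar: Bystander: metal jar with a black cap, 56 mm across, 75 mm tall; origin under its centre.
- fan: Bystander: square black cooling fan, 92 x 92 x 25 mm, lying flat; origin under its centre.
- heatsink: Bystander: finned metal heatsink, 80 x 70 x 44 mm; origin under its centre.
Mind the look-alikes: they are no part of the job. What is shaped like the cup_stray but purple or turquoise is not meant.

How it is judged:
By the outcome, as a careful person would: the job done as asked, in the order asked, and still so for the second after the job is handed in, with the robot touching nothing.
It also fails if it takes over 67 s, if anything falls off the work surface, if the arm or the gripper's body presses on something with over 40 N, if the wrist force passes 120 N, or if a joint passes its speed limit or range.

ROBOT

A 6-joint arm with a two-finger parallel gripper is mounted at the origin on the work surface. World frame = base frame: x ahead of the robot, y to its left, z up, the work surface at z = 0. Lengths are in mm, angles in rad, forces in N, time in s.
With the tool pointing down it reaches from about 375 to 925 mm from the base axis. Payload 5.7 kg.
Tool frame: the origin (TCP) lies between the finger pads; the fingertips stand 17 mm ahead of it and the grasp point (between the pads) lies 2 mm behind it (ctrl.finger_overhang is the distance from the TCP to the fingertips, in mm); x points along the fingers, y is the direction in which the jaws open and shut, and the axes are right-handed (so a half turn about x gives the same grasp; the last joint's range is limited). The gripper opens to 85 mm and grips with 20 to 120 N. Pads are 22 mm wide; open, the fingers measure 114 mm over their backs; the gripper's body (76 mm by 85 mm) begins 54 mm behind the grasp point. The pads swing forward as they close: fully open they stand 13 mm farther back than shut.
Start: joints at [1.005, 0.359, 1.51, -0, 1.272, -0.115], TCP at [261.401, 540.032, 248.267] pointing down, gripper open.
Joint ranges: [-2.97, 2.97], [-1.01, 2.36], [0.21, 2.38], [-0.96, 4.11], [0.2, 2.71], [-2.98, 2.98]. Speed limits (rad/s): [2.39, 2.39, 3.14, 3.14, 3.14, 3.14].

INTERFACE

Orientations are given as a unit quaternion [w, x, y, z].
In Python, from bench import sensors, capture, ctrl gives the robot as it stands. The module is installed in compiled form; this text tells all that it offers.
- The arm moves only by the tool move_arm, never from a script. Its argument "rows" is a list of rows, each an object of numbers: "x", "y", "z": the shift along the world's x, y, z in mm; "rx", "ry", "rz": the turn, a rotation vector about the world's x, y, z in degrees; "jaw": the finger opening in mm, from 0 to 85.4. In form: [{"x": .., "y": .., "z": .., "rx": .., "ry": .., "rz": .., "jaw": ..}, ...]. A call has 1 to 5 rows; each row shifts and turns the pose as measured when the row begins; what a row does not reach is not made up. A row lasts 1/12 s, in which the tool goes at most 41.7 mm and 7.16 degrees, less where a joint would pass 70% of its speed; a pose out of reach is approached as far as the arm can. A call with a gripper value outside its range is refused whole. The fingers move at their own pace and stop on an object; "squeeze" is the grip in N (left out, the last holds). Time passes only in rows, so rows that do not move let the fingers close. It gives the time, the measured TCP pose, the force and the opening at its end, in the units of the state.
- sensors.state(): the state, without advancing time (a new reading comes with each control period).
- capture(name): name is "scene" or "top"; returns a dict with "pixels" (420x560x3 uint8, blue, green, red), "fx", "fy", "cx", "cy" (pixels), "camera_from_world" (4x4, takes a point from world to camera coordinates). Camera axes: x right, y down, z forward; pixel columns grow to the right and rows downward; lengths in mm; the calibration is good to about 2 mm. A picture is of the moment at which its call begins. There is no depth.
- ctrl.finish_job(): hands the job in, once; it reports no verdict.
The state is a dict: "time_s": time; "qpos": joint angles; "qd": joint speeds; "joint_efforts": joint torques, N m; "ee_pos": TCP position; "ee_rot": TCP orientation; "wrist_force": force on the tool from outside, world axes, zero at the start; "torque": the same for the moment, N m; "grip_width": finger opening in mm.
Only numpy, scipy, OpenCV 4.12 (cv2) and the standard library are available. Lean on these libraries where they do the work, as an engineer would, in place of code of your own. Each camera call takes 0.05 s, during which the arm holds its last target.

## Working session

There is one attempt and no reset: what is moved stays moved. The work goes in short steps, Python scripts to look and compute and a tool call to move; the robot and the scene stay as the last step left them, time stands still between calls to the robot, and variables do not carry over. Pictures are saved under pics/ and viewed, and the job is handed in when it is done.

Besides the shell and the picture viewer there is one more tool, called as name(argument=value, ...) on one line, values as JSON. move_arm: Moves the arm, as the interface text tells. Its arguments: {"type":"object","properties":{"rows":{"type":"array"},"squeeze":{"type":"number"}},"required":["rows"]}

```bash
mkdir -p pics; cat > h.py <<'E'
import numpy as np,cv2
from bench import sensors,capture,ctrl
def ray(c,u,v):
    M=np.array(c["camera_from_world"]);R=M[:3,:3];t=M[:3,3]
    d=R.T@np.array([(u-c["cx"])/c["fx"],(v-c["cy"])/c["fy"],1]);return -R.T@t,d
def onz(c,u,v,z):
    o,d=ray(c,u,v);return o+d*(z-o[2])/d[2]
def proj(c,p):
    M=np.array(c["camera_from_world"]);q=M[:3,:3]@np.array(p,float)+M[:3,3]
    return q[0]/q[2]*c["fx"]+c["cx"],q[1]/q[2]*c["fy"]+c["cy"]
E
python3 - <<'E'
from h import *
for n in("scene","top"):
    c=capture(n);cv2.imwrite(f"pics/{n}0.png",c["pixels"]);print(n,c["fx"],c["cx"],c["cy"],ray(c,c["cx"],c["cy"]))
print(sensors.state())
E
```

```text
scene 407.11698689635864 273.81288325840404 207.57706183727933 (array([1006.34442519, -451.87877789,  848.44776524]), array([-0.45471784,  0.46976937, -0.75666929]))
top 440.9173850268287 280.3934253640901 207.90683927578846 (array([420.64800557,  23.3964611 , 969.16467645]), array([ 0.16465038, -0.03896724, -0.98558196]))
{'time_s': 0.1, 'qpos': array([ 1.00490591e+00,  3.59453940e-01,  1.51135123e+00, -3.06965756e-05,
        1.27250120e+00, -1.15084893e-01]), 'qd': array([ 0.00075627, -0.00085714, -0.00120001, -0.00111   , -0.00033155,
       -0.00144894]), 'joint_efforts': array([ 3.79569738e-04, -5.28658855e+01, -2.79346168e+01, -3.07886785e-04,
        5.09335994e-03, -5.01946005e-06]), 'ee_pos': array([261.09839053, 539.54342487, 247.51485216]), 'ee_rot': array([ 0.68902783,  0.15745988,  0.68941295, -0.15860902]), 'wrist_force': array([ 0.46489667,  0.72468482, -0.39030877]), 'torque': array([-0.07687481,  0.04200336,  0.02043821]), 'grip_width': 85.58268715981043}
```

View pics/scene0.png

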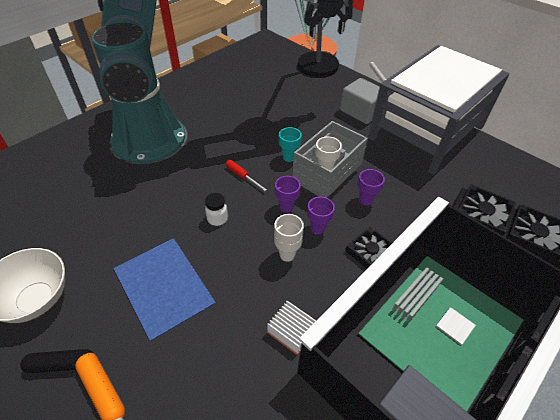

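View pics/top0.png

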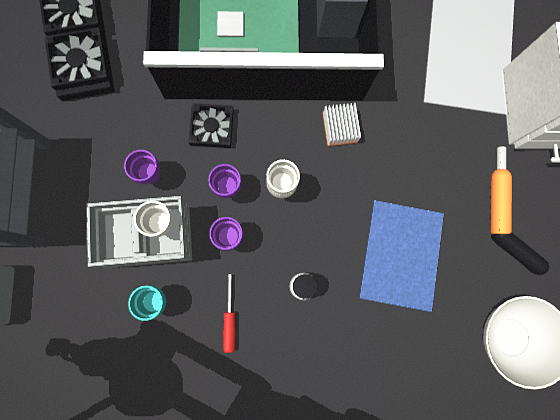

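The top view shows the stray cup at about (153,218) in the tray pile at (137,231). The white cup pile is at (283,178) and the mat at (402,256). I'll measure these more closely on enlarged crops.

```bash
python3 - <<'E'
from h import *
c=capture("top");im=c["pixels"]
a=cv2.resize(im[150:310,75:325],None,fx=3.2,fy=3.2,interpolation=cv2.INTER_CUBIC);cv2.imwrite("pics/t1.png",a[:600])
s=capture("scene");a=cv2.resize(s["pixels"][110:270,260:400],None,fx=3.7,fy=3.7,interpolation=cv2.INTER_CUBIC);cv2.imwrite("pics/s1.png",a[:600])
np.save("pics/top.npy",im)
hsv=cv2.cvtColor(im,cv2.COLOR_BGR2HSV)
# mat
m=cv2.inRange(hsv,(100,80,60),(125,255,255));m=cv2.morphologyEx(m,cv2.MORPH_OPEN,np.ones((3,3)))
k=max(cv2.findContours(m,0,2)[0],key=cv2.contourArea);r=cv2.minAreaRect(k);b=cv2.boxPoints(r)
P=np.array([onz(c,*p,4) for p in b]);print("mat",P.round(1).tolist(),P.mean(0).round(1),[np.linalg.norm(P[i]-P[(i+1)%4]).round(1) for i in range(4)],[np.degrees(np.arctan2(*(P[(i+1)%4]-P[i])[1::-1])).round(1) for i in range(4)])
w=cv2.inRange(hsv,(0,0,120),(180,70,255))
n,l,st,ce=cv2.connectedComponentsWithStats(w)
for i in range(1,n):
    if st[i][4]>150: print(st[i],ce[i].round(1))
cv2.imwrite("pics/w.png",w)
E
```

```text
mat [[379.0, -181.5, 4.0], [600.2, -224.5, 4.0], [574.6, -389.2, 4.0], [353.9, -339.7, 4.0]] [ 477.  -283.7    4. ] [np.float64(225.3), np.float64(166.7), np.float64(226.1), np.float64(160.2)] [np.float64(-11.0), np.float64(-98.8), np.float64(167.4), np.float64(81.0)]
[ 78   0  15  18 190] [85.3  7.7]
[  424     0   136   163 14602] [495.1  69.6]
[217  11  27  26 674] [229.9  23. ]
[ 69  36  32  35 484] [87.3 50.6]
[ 143   47  241   22 3903] [260.5  58.9]
[ 323  102   38   43 1073] [341.7 123.4]
[209 108  20  34 307] [218.9 124.2]
[497 146   9  23 203] [501.  157.2]
[ 266  159   34   39 1024] [282.1 178. ]
[  87  196   97   71 4672] [139.5 231.1]
[ 484  296   76   94 5866] [524.9 341.7]
```

View pics/t1.png

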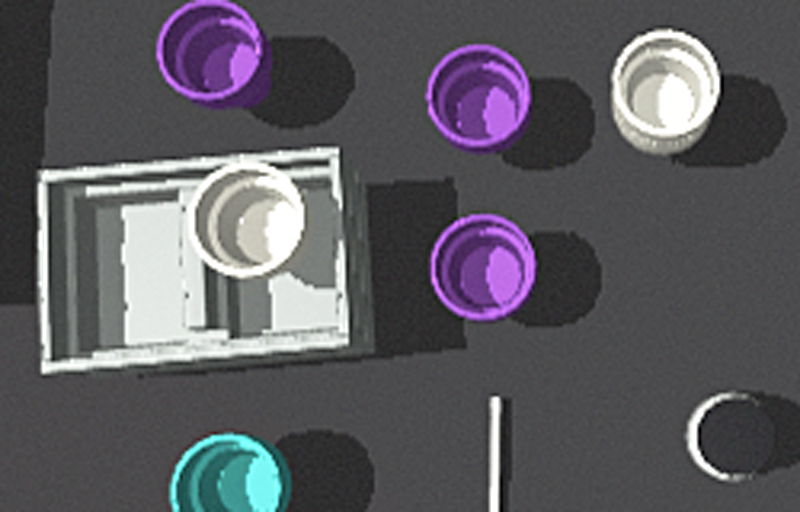

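View pics/s1.png

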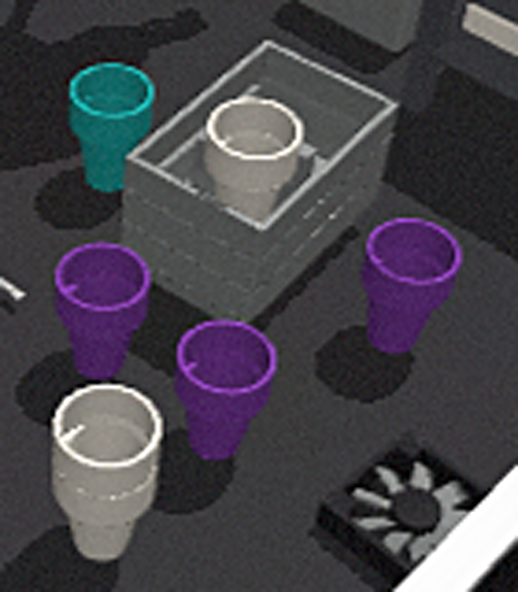

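View pics/w.png

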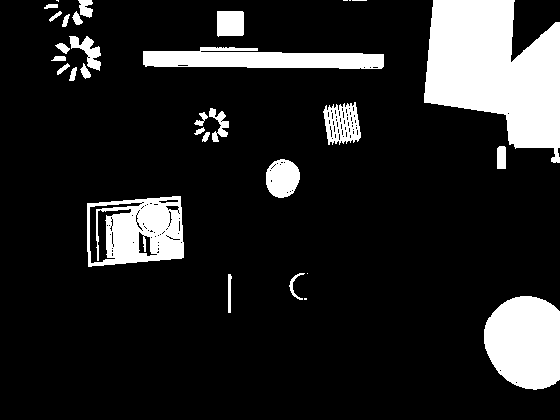

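```bash
cat > m.py <<'E'
from h import *
def rect(c,pts,z):
    P=np.array([onz(c,*p,z)[:2] for p in pts],np.float32);r=cv2.minAreaRect(P);return r
E
python3 - <<'E'
from m import *
T=capture("top");S=capture("scene")
for n,c in(("top",T),("scene",S)):
    hsv=cv2.cvtColor(c["pixels"],cv2.COLOR_BGR2HSV)
    m=cv2.inRange(hsv,(100,80,60),(125,255,255));m=cv2.morphologyEx(m,cv2.MORPH_OPEN,np.ones((3,3)))
    k=max(cv2.findContours(m,0,1)[0],key=cv2.contourArea)[:,0]
    print(n,"mat",rect(c,k,4))
tc=[(87.5,203.75),(181.25,196.6),(184.4,257.8),(88.75,266.9)]
sc=[(260+x/3.7,110+y/3.7) for x,y in[(267,42),(397,104),(263,228),(127,157)]]
for n,c,k in(("top",T,tc),("scene",S,sc)):
    P=np.array([onz(c,*p,124)[:2] for p in k]);print(n,P.round(1).tolist(),P.mean(0),rect(c,k,124))
# cups
for n,c,cups in(("top",T,{"stray":(152.0,218.1),"pile":(283,176.1)}),("scene",S,{"stray":(260+254.5/3.7,110+128/3.7),"pile":(260+107/3.7,110+424/3.7)})):
    for k,p in cups.items(): print(n,k,onz(c,*p,160 if k=="stray" else 124))
E
```

```text
top mat ((476.8729248046875, -282.14776611328125), (160.3865509033203, 221.38748168945312), 79.06612396240234)
scene mat ((480.98175048828125, -282.2731018066406), (161.0621337890625, 222.40469360351562), 79.06425476074219)
top [[570.8, 359.7], [584.5, 181.9], [466.5, 172.7], [450.8, 349.9]] [518.14638733 266.04452825] ((518.019775390625, 265.938232421875), (120.43685913085938, 178.2986297607422), 4.6552324295043945)
scene [[459.4, 350.8], [575.7, 361.5], [589.3, 187.4], [473.4, 174.8]] [524.4574739  268.63285087] ((524.5540161132812, 268.16094970703125), (116.78963470458984, 177.96568298339844), 4.525376319885254)
top stray [537.43756849 227.25991414 160.        ]
top pile [625.32614322 -15.71251303 124.        ]
scene stray [542.19343093 229.08171575 160.        ]
scene pile [631.10203544 -14.24995316 124.        ]
```

```bash
cat >> h.py <<'E'
from scipy.spatial.transform import Rotation as Rn
def tool():
    s=sensors.state();q=s["ee_rot"];R=Rn.from_quat([q[1],q[2],q[3],q[0]]).as_matrix()
    y=R[:,1];print("t",round(s["time_s"],2),"p",s["ee_pos"].round(1),"x",R[:,0].round(3),"jawyaw",np.degrees(np.arctan2(y[1],y[0])).round(2),"q",s["qpos"].round(2),"F",s["wrist_force"].round(1),"w",round(s["grip_width"],1));return s,R
E
python3 -c "
from h import *
s,R=tool();print(R.round(3))"
```

```text
t 0.3 p [261.3 539.9 248. ] x [-0.    -0.001 -1.   ] jawyaw 64.17 q [ 1.    0.36  1.51  0.    1.27 -0.12] F [ 0.1 -0.3 -0.4] w 85.2
[[-0.     0.436  0.9  ]
 [-0.001  0.9   -0.436]
 [-1.    -0.001 -0.   ]]
```

move_arm(rows=[{"x":27,"y":-31,"rz":-6.4,"jaw":85},{"x":27,"y":-31,"rz":-6.4},{"x":27,"y":-31,"rz":-6.4},{"x":27,"y":-31,"rz":-6.4},{"x":27,"y":-31,"rz":-6.4}])

```text
invalid input at $.rows[0]: expected keys x, y, z, rx, ry, rz, jaw
```

move_arm(rows=[{"x":27,"y":-31,"rz":-6.4},{"x":27,"y":-31,"rz":-6.4},{"x":27,"y":-31,"rz":-6.4},{"x":27,"y":-31,"rz":-6.4},{"x":27,"y":-31,"rz":-6.4}])

```text
invalid input at $.rows[0]: expected keys x, y, z, rx, ry, rz, jaw
```

```bash
python3 - <<'E'
from h import *
s,R=tool()
E
```

```text
t 0.3 p [261.3 539.9 248. ] x [-0.    -0.001 -1.   ] jawyaw 64.17 q [ 1.    0.36  1.51  0.    1.27 -0.12] F [ 0.1 -0.3 -0.4] w 85.2
```

All keys are required in every row.

move_arm(rows=[{"x":27,"y":-31,"z":0,"rx":0,"ry":0,"rz":-6.4,"jaw":85},{"x":27,"y":-31,"z":0,"rx":0,"ry":0,"rz":-6.4,"jaw":85},{"x":27,"y":-31,"z":0,"rx":0,"ry":0,"rz":-6.4,"jaw":85},{"x":27,"y":-31,"z":0,"rx":0,"ry":0,"rz":-6.4,"jaw":85},{"x":27,"y":-31,"z":0,"rx":0,"ry":0,"rz":-6.4,"jaw":85}])

```text
time_s: 0.72
ee_pos: [394.0, 386.8, 247.8]
ee_rot: [0.617, 0.346, 0.618, -0.343]
wrist_force: [1.1, 0.6, 0.1]
grip_width: 85.2
```

move_arm(rows=[{"x":27,"y":-31,"z":0,"rx":0,"ry":0,"rz":-6.4,"jaw":85},{"x":27,"y":-31,"z":0,"rx":0,"ry":0,"rz":-6.4,"jaw":85},{"x":27,"y":-31,"z":0,"rx":0,"ry":0,"rz":-6.4,"jaw":85},{"x":27,"y":-31,"z":0,"rx":0,"ry":0,"rz":-6.4,"jaw":85},{"x":27,"y":-31,"z":0,"rx":0,"ry":0,"rz":-6.4,"jaw":85}])

```text
time_s: 1.13
ee_pos: [529.8, 228.1, 248.4]
ee_rot: [0.492, 0.51, 0.492, -0.506]
wrist_force: [-0.4, 0.6, 0.1]
grip_width: 84.9
```

```bash
python3 - <<'E'
from h import *
s,R=tool()
E
```

```text
t 1.13 p [529.8 228.1 248.4] x [ 0.004  0.004 -1.   ] jawyaw -1.9 q [0.29 0.32 1.57 0.   1.25 0.32] F [-0.4  0.6  0.1] w 84.9
```

move_arm(rows=[{"x":10,"y":0,"z":-20,"rx":0,"ry":0,"rz":0,"jaw":85},{"x":0,"y":0,"z":-25,"rx":0,"ry":0,"rz":0,"jaw":85},{"x":0,"y":0,"z":-20,"rx":0,"ry":0,"rz":0,"jaw":85}])

```text
time_s: 1.38
ee_pos: [551.7, 220.5, 187.4]
ee_rot: [0.491, 0.519, 0.483, -0.506]
wrist_force: [-1.0, 0.7, -0.8]
grip_width: 84.9
```

```bash
python3 - <<'E'
from h import *
s,R=tool()
for n,b in(("top",(170,270,90,220)),("scene",(90,190,270,400))):
    c=capture(n);cv2.imwrite(f"pics/a_{n}.png",cv2.resize(c["pixels"][b[0]:b[1],b[2]:b[3]],None,fx=5,fy=5))
E
```

```text
t 1.38 p [551.7 220.5 187.4] x [ 0.021  0.005 -1.   ] jawyaw -2.89 q [ 0.26  0.4   1.61 -0.    1.11  0.32] F [-1.   0.7 -0.8] w 84.9
```

View pics/a_top.png

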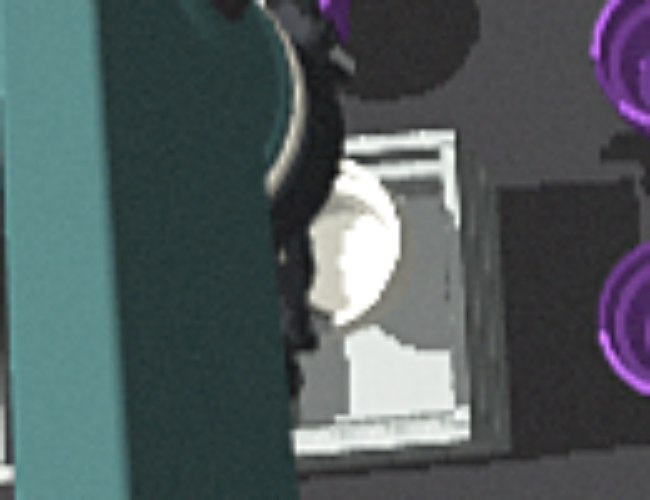

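View pics/a_scene.png

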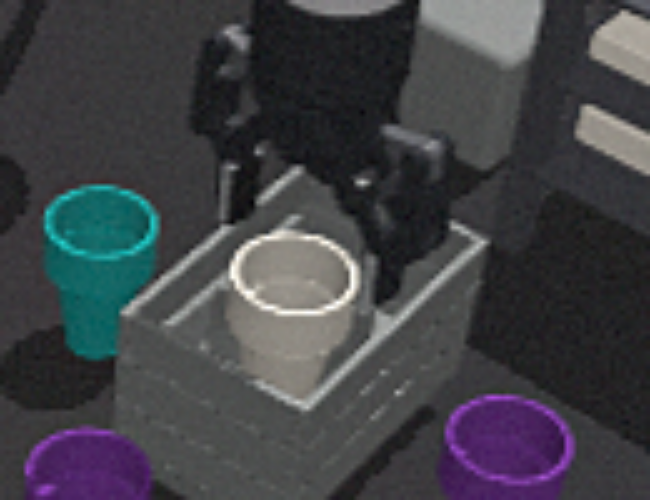

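move_arm(rows=[{"x":0,"y":0,"z":0,"rx":0,"ry":0,"rz":0,"jaw":85}])

```text
time_s: 1.57
ee_pos: [548.4, 220.6, 185.2]
ee_rot: [0.49, 0.516, 0.485, -0.508]
wrist_force: [0.3, 0.0, 0.7]
grip_width: 84.8
```

```bash
python3 - <<'E'
from h import *
s,R=tool()
c=capture("scene");p=s["ee_pos"]
s,R=tool()
for d in(0,10,17):
    for e in(-43,0,43): print(d,e,np.round((np.array(proj(c,p+R[:,0]*d+R[:,1]*e))-[270,90])*5))
b=(90,190,270,400)
cv2.imwrite(f"pics/b_scene.png",cv2.resize(c["pixels"][b[0]:b[1],b[2]:b[3]],None,fx=5,fy=5))
E
```

```text
t 1.57 p [548.4 220.6 185.2] x [ 0.013  0.003 -1.   ] jawyaw -2.82 q [ 0.27  0.4   1.61 -0.    1.11  0.32] F [0.3 0.  0.7] w 84.8
t 1.62 p [548.1 220.6 185.1] x [ 0.012  0.003 -1.   ] jawyaw -2.8 q [ 0.27  0.4   1.61 -0.    1.11  0.31] F [ 0.1 -0.2 -0.2] w 85.0
0 -43 [236. 209.]
0 0 [298. 248.]
0 43 [363. 289.]
10 -43 [235. 224.]
10 0 [296. 263.]
10 43 [361. 304.]
17 -43 [234. 235.]
17 0 [295. 274.]
17 43 [359. 315.]
```

View pics/b_scene.png

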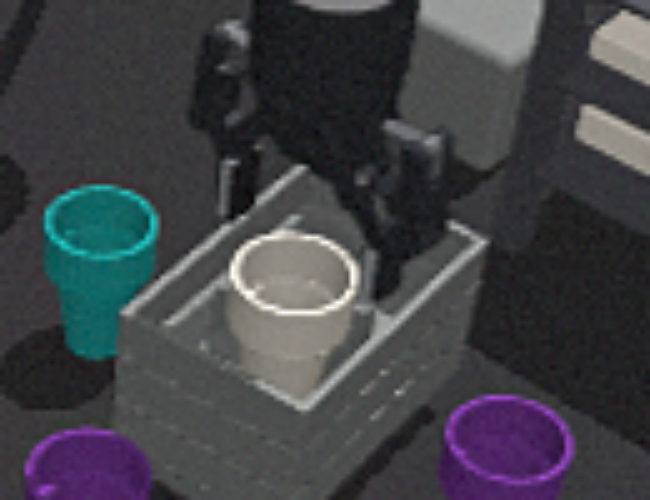

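```bash
python3 - <<'E'
from h import *
c=capture("scene");s,R=tool()
print(onz(c,270+306/5,90+259/5,s["ee_pos"][2]-4)-s["ee_pos"])
print(onz(c,270+295.5/5,90+273/5,160))
E
```

```text
t 1.67 p [548.4 220.9 185.7] x [ 0.014  0.003 -1.   ] jawyaw -2.78 q [ 0.27  0.4   1.61 -0.    1.11  0.32] F [ 0.2 -0.5  0.6] w 84.8
[ 5.84165299 -0.68567287 -4.        ]
[542.78476359 229.64484089 160.        ]
```

move_arm(rows=[{"x":-5,"y":4,"z":0,"rx":0,"ry":0.8,"rz":0,"jaw":85},{"x":-5,"y":4,"z":0,"rx":0,"ry":0,"rz":0,"jaw":85},{"x":0,"y":0,"z":0,"rx":0,"ry":0,"rz":0,"jaw":85}])

```text
time_s: 1.92
ee_pos: [538.5, 231.1, 189.1]
ee_rot: [0.487, 0.514, 0.489, -0.51]
wrist_force: [0.1, -0.2, -0.0]
grip_width: 84.9
```

```bash
python3 - <<'E'
from h import *
s,R=tool()
E
```

```text
t 1.92 p [538.5 231.1 189.1] x [ 0.003  0.005 -1.   ] jawyaw -2.71 q [0.28 0.4  1.61 0.   1.13 0.33] F [ 0.1 -0.2 -0. ] w 84.9
```

move_arm(rows=[{"x":0,"y":-2,"z":-14,"rx":0,"ry":0,"rz":0,"jaw":85},{"x":0,"y":0,"z":-12,"rx":0,"ry":0,"rz":0,"jaw":85},{"x":0,"y":0,"z":-9,"rx":0,"ry":0,"rz":0,"jaw":85},{"x":0,"y":0,"z":0,"rx":0,"ry":0,"rz":0,"jaw":85}])

```text
time_s: 2.25
ee_pos: [539.4, 232.0, 157.2]
ee_rot: [0.49, 0.515, 0.488, -0.506]
wrist_force: [-0.5, -0.2, -0.0]
grip_width: 84.9
```

```bash
python3 - <<'E'
from h import *
s,R=tool()
c=capture("scene")
b=(90,190,270,400)
cv2.imwrite(f"pics/c_scene.png",cv2.resize(c["pixels"][b[0]:b[1],b[2]:b[3]],None,fx=5,fy=5))
E
```

```text
t 2.25 p [539.4 232.  157.2] x [ 0.01   0.008 -1.   ] jawyaw -2.49 q [0.29 0.43 1.65 0.   1.05 0.33] F [-0.5 -0.2 -0. ] w 84.9
```

View pics/c_scene.png

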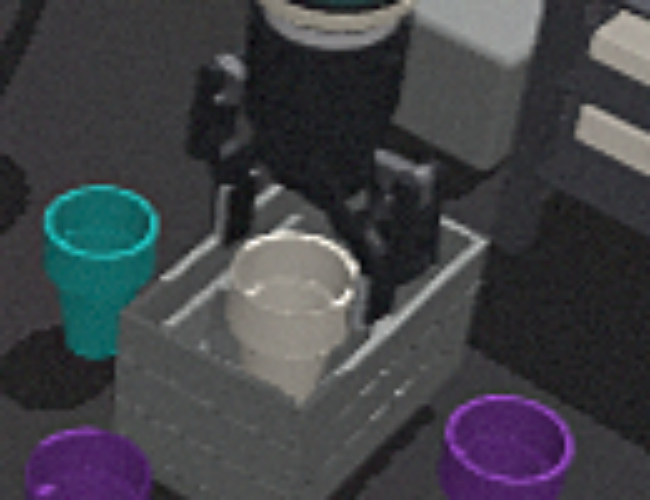

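move_arm(rows=[{"x":-2,"y":-4,"z":-5,"rx":-0.4,"ry":0.6,"rz":0,"jaw":85},{"x":0,"y":0,"z":-6,"rx":0,"ry":0,"rz":0,"jaw":85},{"x":0,"y":0,"z":0,"rx":0,"ry":0,"rz":0,"jaw":85}])

```text
time_s: 2.55
ee_pos: [538.6, 228.4, 147.8]
ee_rot: [0.489, 0.511, 0.489, -0.51]
wrist_force: [0.2, 0.1, -0.0]
grip_width: 84.9
```

```bash
python3 - <<'E'
from h import *
s,R=tool()
c=capture("scene")
b=(90,190,270,400)
cv2.imwrite(f"pics/d_scene.png",cv2.resize(c["pixels"][b[0]:b[1],b[2]:b[3]],None,fx=5,fy=5))
E
```

```text
t 2.55 p [538.6 228.4 147.8] x [ 0.002  0.001 -1.   ] jawyaw -2.45 q [0.28 0.44 1.66 0.   1.04 0.33] F [ 0.2  0.1 -0. ] w 84.9
```

View pics/d_scene.png

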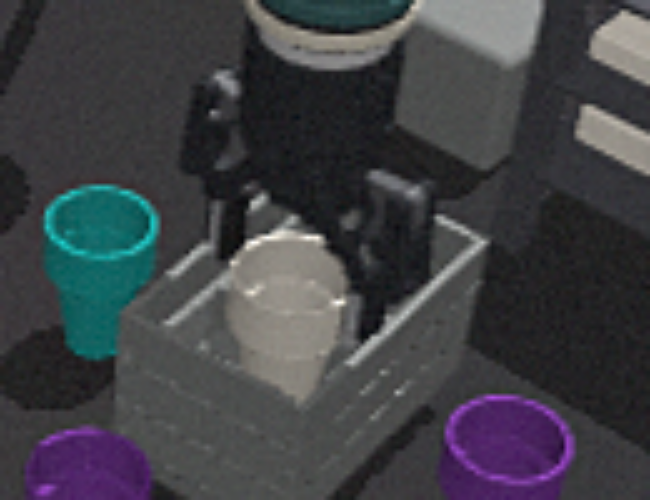

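move_arm(rows=[{"x":0,"y":0,"z":0,"rx":0,"ry":0,"rz":0,"jaw":60},{"x":0,"y":0,"z":0,"rx":0,"ry":0,"rz":0,"jaw":60},{"x":0,"y":0,"z":0,"rx":0,"ry":0,"rz":0,"jaw":60},{"x":0,"y":0,"z":0,"rx":0,"ry":0,"rz":0,"jaw":60}], squeeze=25)

```text
time_s: 2.93
ee_pos: [539.6, 228.5, 149.1]
ee_rot: [0.49, 0.512, 0.488, -0.509]
wrist_force: [-0.7, 0.8, 0.2]
grip_width: 64.6
```

```bash
python3 - <<'E'
from h import *
s,R=tool()
c=capture("scene")
b=(90,190,270,400)
cv2.imwrite(f"pics/e_scene.png",cv2.resize(c["pixels"][b[0]:b[1],b[2]:b[3]],None,fx=5,fy=5))
E
```

```text
t 2.93 p [539.6 228.5 149.1] x [ 0.004  0.001 -1.   ] jawyaw -2.48 q [0.28 0.44 1.65 0.   1.04 0.33] F [-0.7  0.8  0.2] w 64.6
```

View pics/e_scene.png

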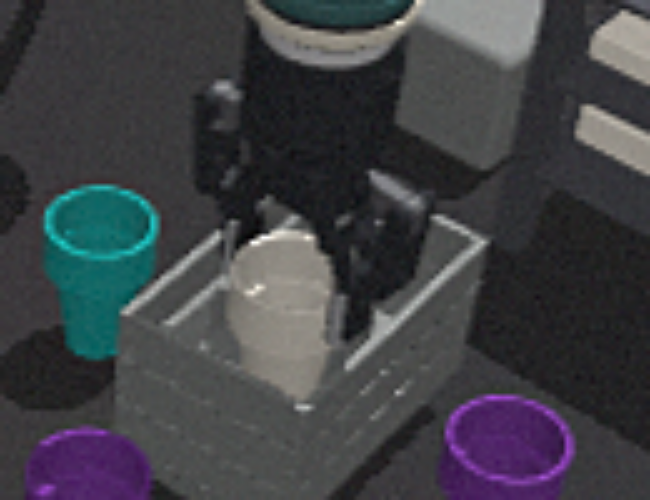

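```bash
python3 - <<'E'
from h import *
s,R=tool()
for n,b in(("scene",(125,185,300,370)),("top",(180,270,90,220))):
    c=capture(n);g=cv2.convertScaleAbs(c["pixels"],alpha=2.0,beta=10)
    f=10 if n=="scene" else 6
    cv2.imwrite(f"pics/f_{n}.png",cv2.resize(g[b[0]:b[1],b[2]:b[3]],None,fx=f,fy=f,interpolation=cv2.INTER_CUBIC))
    if n=="scene":
        for d in(0,17):
            for e in(-33,0,33): print(d,e,np.round((np.array(proj(c,s["ee_pos"]+R[:,0]*d+R[:,1]*e))-[b[2],b[0]])*f))
E
```

```text
t 2.98 p [539.6 228.5 149.1] x [ 0.004  0.001 -1.   ] jawyaw -2.48 q [0.28 0.44 1.65 0.   1.04 0.33] F [-1.1 -0.7 -0.7] w 65.2
0 -33 [181. 164.]
0 0 [274. 225.]
0 33 [370. 287.]
17 -33 [176. 214.]
17 0 [267. 274.]
17 33 [362. 336.]
```

View pics/f_scene.png

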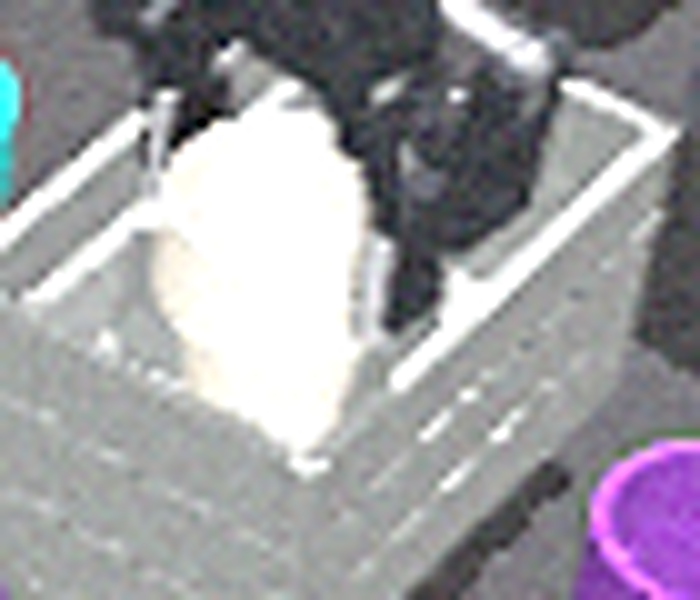

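View pics/f_top.png

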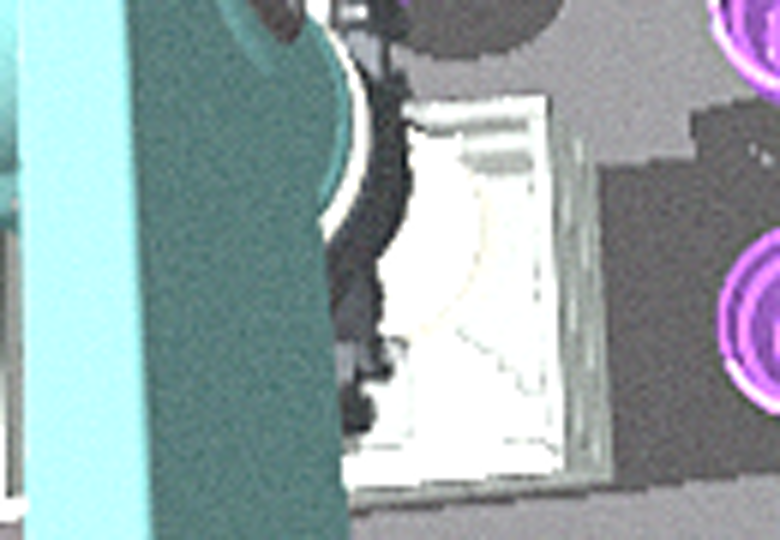

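move_arm(rows=[{"x":0,"y":0,"z":8,"rx":0,"ry":0,"rz":0,"jaw":60},{"x":0,"y":0,"z":15,"rx":0,"ry":0,"rz":0,"jaw":60},{"x":0,"y":0,"z":15,"rx":0,"ry":0,"rz":0,"jaw":60}], squeeze=30)

```text
time_s: 3.33
ee_pos: [536.6, 227.6, 185.3]
ee_rot: [-0.488, -0.51, -0.49, 0.512]
wrist_force: [0.5, -0.3, -0.6]
grip_width: 64.9
```

```bash
python3 - <<'E'
from h import *
s,R=tool()
for n,b in(("scene",(90,190,270,400)),):
    c=capture(n)
    cv2.imwrite(f"pics/g_{n}.png",cv2.resize(c["pixels"][b[0]:b[1],b[2]:b[3]],None,fx=5,fy=5))
E
```

```text
t 3.33 p [536.6 227.6 185.3] x [-0.004 -0.001 -1.   ] jawyaw -2.48 q [0.28 0.4  1.62 0.   1.13 0.33] F [ 0.5 -0.3 -0.6] w 64.9
```

View pics/g_scene.png

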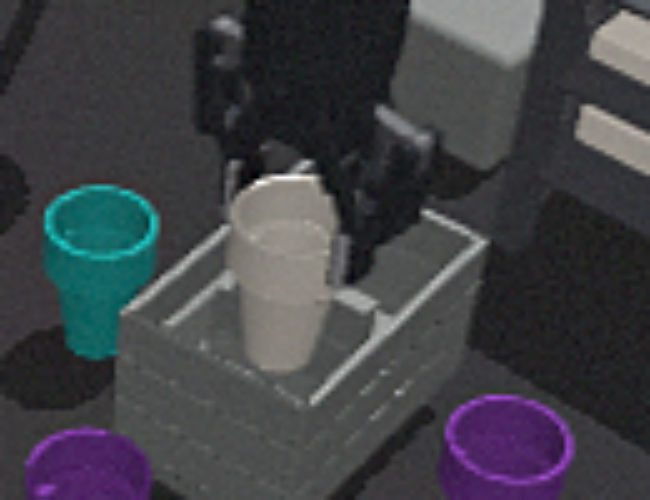

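move_arm(rows=[{"x":0,"y":0,"z":25,"rx":0,"ry":0,"rz":0,"jaw":60},{"x":0,"y":0,"z":25,"rx":0,"ry":0,"rz":0,"jaw":60},{"x":5,"y":-15,"z":10,"rx":0,"ry":0,"rz":0,"jaw":60},{"x":12,"y":-30,"z":0,"rx":0,"ry":0,"rz":0,"jaw":60},{"x":12,"y":-30,"z":0,"rx":0,"ry":0,"rz":0,"jaw":60}])

```text
time_s: 3.8
ee_pos: [566.3, 156.8, 254.0]
ee_rot: [0.491, 0.511, 0.491, -0.507]
wrist_force: [0.6, 0.0, -1.0]
grip_width: 64.5
```

move_arm(rows=[{"x":12,"y":-30,"z":0,"rx":0,"ry":0,"rz":0,"jaw":60},{"x":12,"y":-30,"z":0,"rx":0,"ry":0,"rz":0,"jaw":60},{"x":12,"y":-30,"z":0,"rx":0,"ry":0,"rz":0,"jaw":60},{"x":8,"y":-20,"z":0,"rx":0,"ry":0,"rz":0,"jaw":60},{"x":4,"y":-10,"z":0,"rx":0,"ry":0,"rz":0,"jaw":60}])

```text
time_s: 4.22
ee_pos: [618.0, 28.5, 256.5]
ee_rot: [0.493, 0.512, 0.489, -0.505]
wrist_force: [0.4, 0.1, 0.9]
grip_width: 64.2
```

```bash
python3 - <<'E'
from h import *
s,R=tool()
E
```

```text
t 4.22 p [618.   28.5 256.5] x [ 0.011  0.003 -1.   ] jawyaw -2.04 q [-0.07  0.37  1.47  0.    1.29 -0.03] F [0.4 0.1 0.9] w 64.2
```

move_arm(rows=[{"x":4,"y":-22,"z":-8,"rx":0,"ry":0.4,"rz":0,"jaw":60},{"x":2,"y":-15,"z":-8,"rx":0,"ry":0,"rz":0,"jaw":60},{"x":0,"y":-5,"z":0,"rx":0,"ry":0,"rz":0,"jaw":60},{"x":0,"y":0,"z":0,"rx":0,"ry":0,"rz":0,"jaw":60}])

```text
time_s: 4.55
ee_pos: [624.9, -16.7, 240.0]
ee_rot: [0.491, 0.512, 0.49, -0.507]
wrist_force: [0.6, 0.9, -0.5]
grip_width: 64.6
```

```bash
python3 - <<'E'
from h import *
s,R=tool()
for n,b in(("scene",(150,270,220,350)),("top",(130,230,220,350))):
    c=capture(n)
    cv2.imwrite(f"pics/i_{n}.png",cv2.resize(c["pixels"][b[0]:b[1],b[2]:b[3]],None,fx=5,fy=5,interpolation=cv2.INTER_CUBIC))
tool()
E
```

```text
t 4.55 p [624.9 -16.7 240. ] x [ 0.005  0.004 -1.   ] jawyaw -2.21 q [-0.14  0.4   1.47  0.    1.27 -0.1 ] F [ 0.6  0.9 -0.5] w 64.6
t 4.65 p [624.7 -15.3 240.1] x [ 0.005  0.004 -1.   ] jawyaw -2.14 q [-0.14  0.4   1.47  0.    1.27 -0.1 ] F [-0.6  0.2 -0.3] w 64.3
```

View pics/i_scene.png

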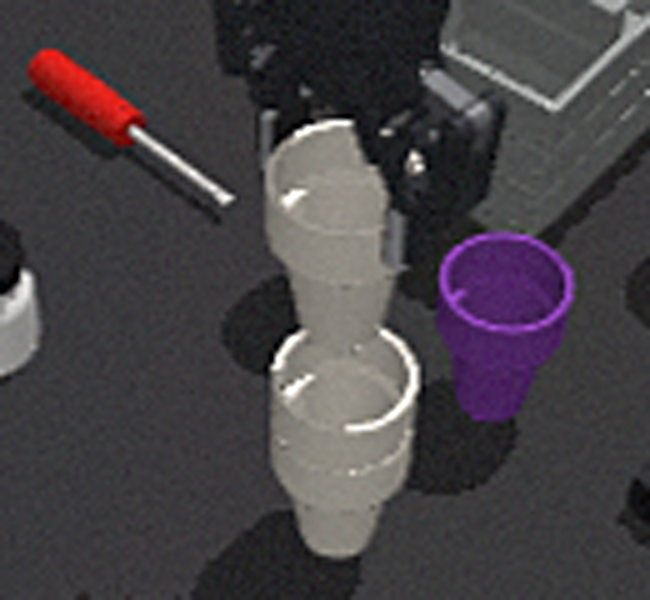

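View pics/i_top.png

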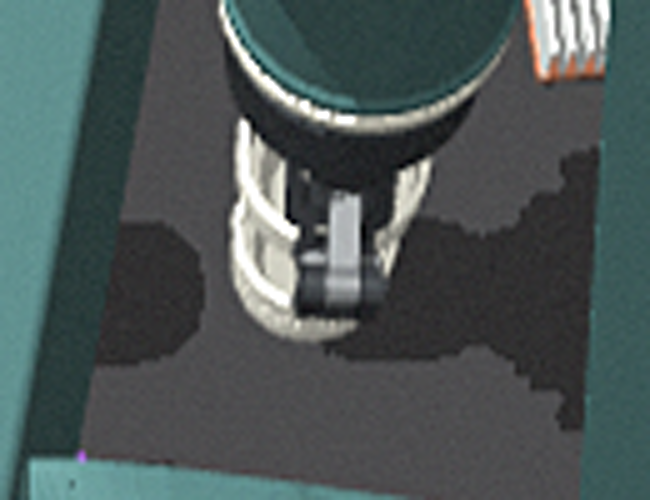

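```bash
python3 - <<'E'
from h import *
s,R=tool()
for n,b in(("scene",(170,222,268,312)),("top",(150,202,260,316))):
    c=capture(n);g=cv2.resize(c["pixels"][b[0]:b[1],b[2]:b[3]],None,fx=11,fy=11,interpolation=cv2.INTER_CUBIC)
    for i in range(0,g.shape[1],110): cv2.line(g,(i,0),(i,g.shape[0]),(0,255,255),1)
    for i in range(0,g.shape[0],110): cv2.line(g,(0,i),(g.shape[1],i),(0,255,255),1)
    cv2.imwrite(f"pics/j_{n}.png",g)
E
```

```text
t 4.65 p [624.7 -15.3 240.1] x [ 0.005  0.004 -1.   ] jawyaw -2.14 q [-0.14  0.4   1.47  0.    1.27 -0.1 ] F [-0.6  0.2 -0.3] w 64.3
```

View pics/j_scene.png

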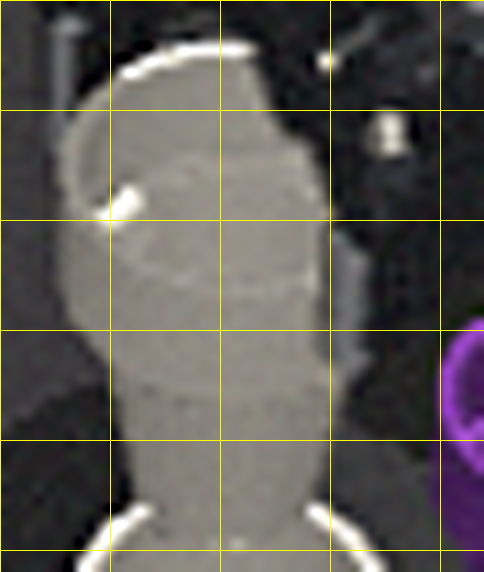

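View pics/j_top.png

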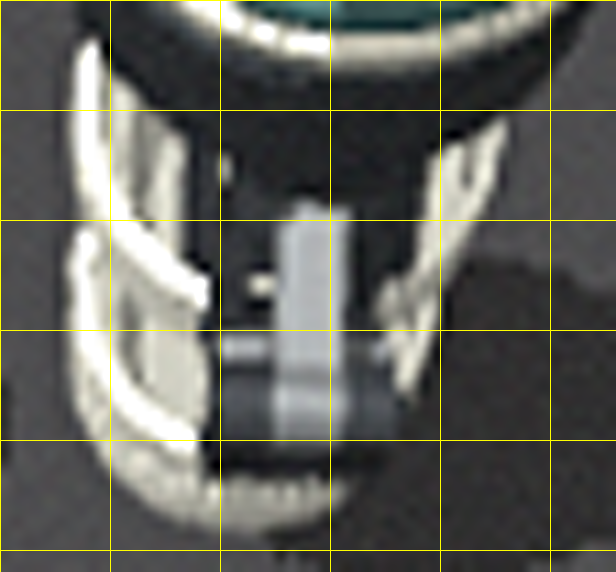

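```bash
python3 - <<'E'
from h import *
c=capture("top")
print("held",onz(c,285.5,159.1,251.5),"pile",onz(c,282.5,174.5,124),onz(c,282.65,175.75,124))
im=np.load("pics/top.npy");
# pile rim from the clear initial picture
g=cv2.resize(im[152:204,256:312],None,fx=11,fy=11,interpolation=cv2.INTER_CUBIC)
for i in range(0,g.shape[1],110): cv2.line(g,(i,0),(i,g.shape[0]),(0,255,255),1);cv2.line(g,(0,i),(g.shape[1],i),(0,255,255),1)
cv2.imwrite("pics/k.png",g)
s=capture("scene")
for p in([624.7,-15.3,251.5],[624.7,-15.3,220],[624.7,-15.3,124],[624.7,-15.3,200]):
  print(p,proj(s,p), [ (np.array(proj(s,np.array(p)+33*np.array([.72*k,.69*k,0])))).round(1) for k in(-1,1)])
tool()
E
```

```text
held [623.81931942 -14.3116294  251.5       ] pile [628.56075152 -14.75796647 124.        ] [626.03317187 -15.02947069 124.        ]
[624.7, -15.3, 251.5] (np.float64(288.5136470185467), np.float64(184.25051799980315)) [array([272.4, 184. ]), array([304.7, 184.5])]
[624.7, -15.3, 220] (np.float64(287.98796828323196), np.float64(194.71675943344374)) [array([272.3, 194.5]), array([303.7, 195. ])]
[624.7, -15.3, 124] (np.float64(286.55266736888376), np.float64(223.29354006068647)) [array([272.1, 223.1]), array([301. , 223.5])]
[624.7, -15.3, 200] (np.float64(287.66916592644986), np.float64(201.06410090179975)) [array([272.3, 200.8]), array([303.1, 201.3])]
t 4.85 p [625.2 -14.9 240.8] x [ 0.006  0.004 -1.   ] jawyaw -2.06 q [-0.14  0.4   1.47  0.    1.27 -0.1 ] F [-0.4  0.1 -0.6] w 64.3
```

View pics/k.png

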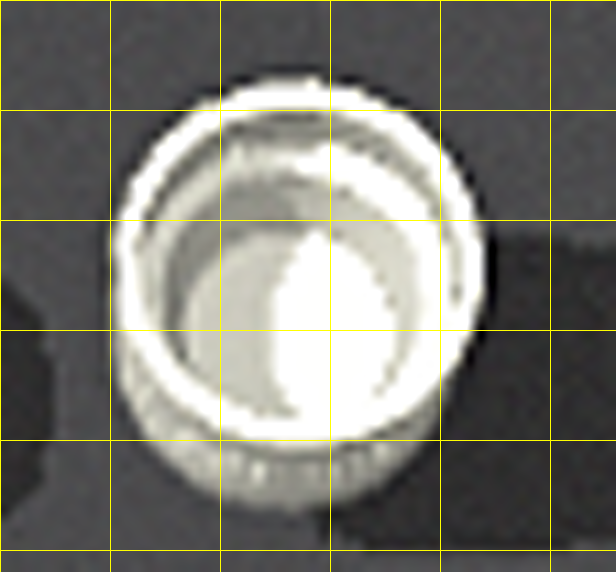

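move_arm(rows=[{"x":3,"y":0,"z":-15,"rx":-0.2,"ry":0.3,"rz":0,"jaw":60},{"x":0,"y":0,"z":-15,"rx":0,"ry":0,"rz":0,"jaw":60},{"x":0,"y":0,"z":-10,"rx":0,"ry":0,"rz":0,"jaw":60},{"x":0,"y":0,"z":0,"rx":0,"ry":0,"rz":0,"jaw":60}])

```text
time_s: 5.18
ee_pos: [629.3, -12.3, 199.0]
ee_rot: [0.493, 0.509, 0.491, -0.507]
wrist_force: [-0.7, 0.1, -1.5]
grip_width: 64.2
```

```bash
cat > z.py <<'E'
from h import *
import sys
s,R=tool();t=sys.argv[1]
for n,b in(("scene",(176,266,260,318)),("top",(150,202,260,316))):
    f=9 if n=="scene" else 11
    if n=="scene": b=(178,244,260,320)
    c=capture(n);g=cv2.resize(c["pixels"][b[0]:b[1],b[2]:b[3]],None,fx=f,fy=f,interpolation=cv2.INTER_CUBIC)
    for i in range(0,g.shape[1],10*f): cv2.line(g,(i,0),(i,g.shape[0]),(0,255,255),1)
    for i in range(0,g.shape[0],10*f): cv2.line(g,(0,i),(g.shape[1],i),(0,255,255),1)
    cv2.imwrite(f"pics/{t}_{n}.png",g)
tool()
E
python3 z.py l
```

```text
t 5.18 p [629.3 -12.3 199. ] x [ 0.004 -0.    -1.   ] jawyaw -1.89 q [-0.13  0.44  1.5   0.    1.19 -0.1 ] F [-0.7  0.1 -1.5] w 64.2
t 5.28 p [630.1 -12.5 200.7] x [ 0.006 -0.001 -1.   ] jawyaw -1.9 q [-0.13  0.44  1.5   0.    1.19 -0.1 ] F [0.5 0.2 0.5] w 64.7
```

View pics/l_scene.png

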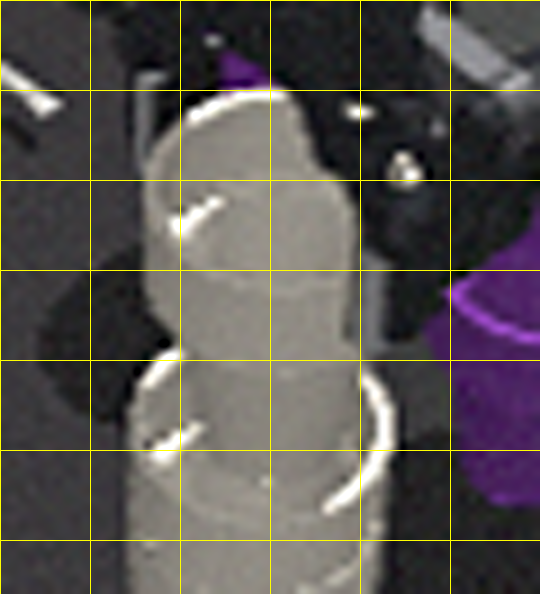

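View pics/l_top.png

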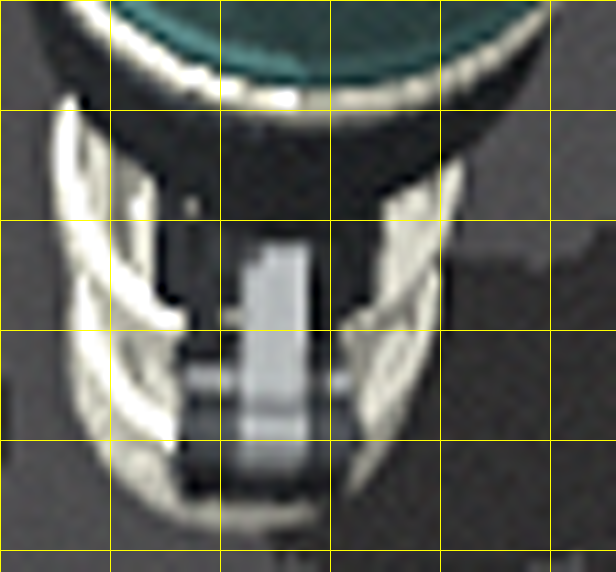

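```bash
python3 - <<'E'
from h import *
c=capture("top")
print("top held",onz(c,282.9,161.9,211.5),"pile",onz(c,282.9,175.4,124))
s=capture("scene")
print("scene held",onz(s,291.4,178+179/9-.45,211.5),"pile",onz(s,288.5,178+430/9-.45,124))
tool()
E
```

```text
top held [630.00047392 -11.73806077 211.5       ] pile [626.74094961 -15.52915148 124.        ]
scene held [630.0039994   -9.98900211 211.5       ] pile [631.8809555  -16.46745162 124.        ]
t 5.38 p [631.  -12.9 202.1] x [ 0.008 -0.001 -1.   ] jawyaw -1.91 q [-0.13  0.44  1.5  -0.    1.19 -0.1 ] F [ 0.1  0.3 -0.4] w 64.3
```

move_arm(rows=[{"x":-2,"y":-4,"z":-8,"rx":0,"ry":0.4,"rz":0,"jaw":60},{"x":0,"y":0,"z":-10,"rx":0,"ry":0,"rz":0,"jaw":60},{"x":0,"y":0,"z":-9,"rx":0,"ry":0,"rz":0,"jaw":60},{"x":0,"y":0,"z":0,"rx":0,"ry":0,"rz":0,"jaw":60}])

```text
time_s: 5.72
ee_pos: [630.4, -17.9, 175.0]
ee_rot: [0.493, 0.509, 0.49, -0.507]
wrist_force: [-1.0, 0.1, -0.5]
grip_width: 64.8
```

```bash
python3 z.py n
```

```text
t 5.72 p [630.4 -17.9 175. ] x [ 0.005 -0.002 -1.   ] jawyaw -1.93 q [-0.14  0.47  1.53 -0.    1.14 -0.1 ] F [-1.   0.1 -0.5] w 64.8
t 5.82 p [631.1 -17.8 176.3] x [ 0.007 -0.002 -1.   ] jawyaw -1.93 q [-0.14  0.47  1.53 -0.    1.14 -0.1 ] F [-1.   0.6  0.3] w 64.8
```

View pics/n_scene.png

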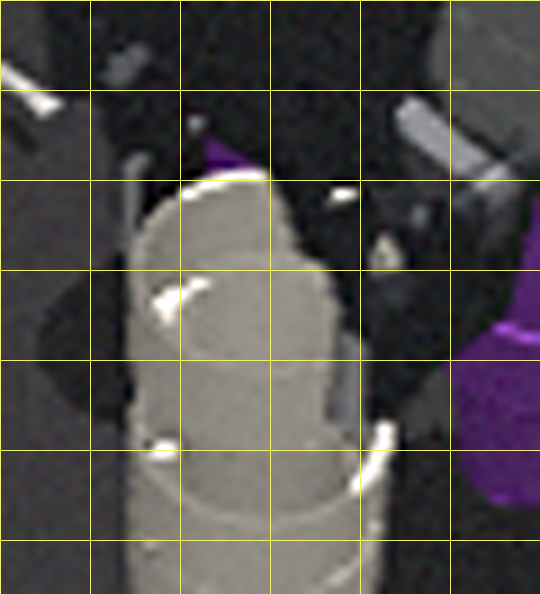

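View pics/n_top.png

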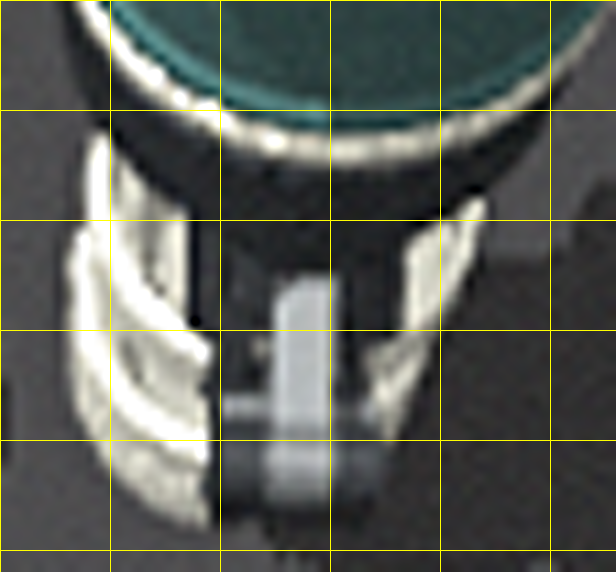

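```bash
python3 - <<'E'
from h import *
c=capture("top")
print("top held",onz(c,285.2,165.5,187),"pile",onz(c,282.9,175.4,124))
s=capture("scene")
print("scene held",onz(s,289.2,206.5,187),"pile",onz(s,288.5,178+430/9-.45,124))
tool()
E
```

```text
top held [629.97911775 -17.02162897 187.        ] pile [626.74094961 -15.52915148 124.        ]
scene held [630.14188276 -15.63510304 187.        ] pile [631.8809555  -16.46745162 124.        ]
t 5.92 p [631.7 -17.8 177.2] x [ 0.008 -0.002 -1.   ] jawyaw -1.91 q [-0.14  0.47  1.52 -0.    1.14 -0.1 ] F [-0.1 -0.7 -0.8] w 64.3
```

move_arm(rows=[{"x":-2,"y":0.5,"z":-6,"rx":0,"ry":0.4,"rz":0,"jaw":60},{"x":-0.5,"y":0,"z":-7,"rx":0,"ry":0,"rz":0,"jaw":60},{"x":-0.5,"y":0,"z":-6,"rx":0,"ry":0,"rz":0,"jaw":60},{"x":0,"y":0,"z":0,"rx":0,"ry":0,"rz":0,"jaw":60}])

```text
time_s: 6.25
ee_pos: [629.4, -17.2, 157.8]
ee_rot: [0.493, 0.509, 0.49, -0.508]
wrist_force: [-0.7, 0.2, -1.4]
grip_width: 64.4
```

```bash
python3 z.py o
```

```text
t 6.25 p [629.4 -17.2 157.8] x [ 0.004 -0.003 -1.   ] jawyaw -1.9 q [-0.14  0.49  1.54 -0.    1.11 -0.1 ] F [-0.7  0.2 -1.4] w 64.4
t 6.35 p [630.  -17.3 158.8] x [ 0.005 -0.003 -1.   ] jawyaw -1.91 q [-0.14  0.49  1.54 -0.    1.11 -0.1 ] F [ 1.1 -0.6 -0.1] w 64.6
```

View pics/o_scene.png

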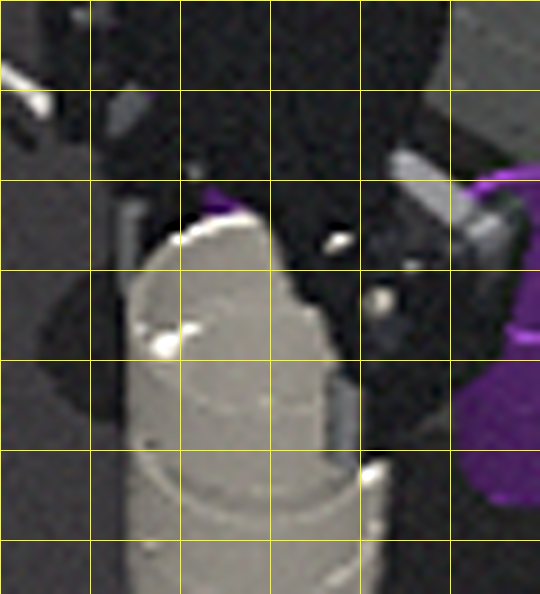

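View pics/o_top.png

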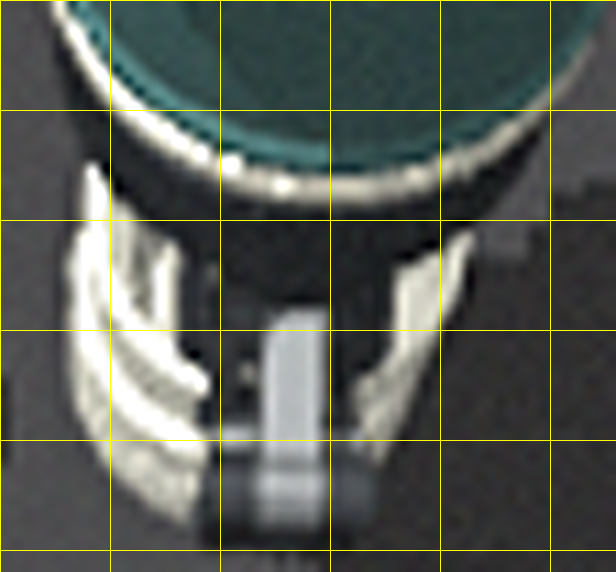

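```bash
python3 - <<'E'
from h import *
c=capture("top")
print("top held",onz(c,284.1,168.6,169.5),"pile",onz(c,282.9,175.4,124))
s=capture("scene")
print("scene held",onz(s,288.8,210.7,169.5),"pile",onz(s,288.5,178+430/9-.45,124))
tool()
E
```

```text
top held [628.69064014 -15.80483766 169.5       ] pile [626.74094961 -15.52915148 124.        ]
scene held [627.90762036 -13.60503152 169.5       ] pile [631.8809555  -16.46745162 124.        ]
t 6.45 p [630.5 -17.4 159.4] x [ 0.006 -0.003 -1.   ] jawyaw -1.91 q [-0.14  0.49  1.54 -0.    1.11 -0.1 ] F [-0.4  0.7  0.2] w 64.6
```

move_arm(rows=[{"x":-0.5,"y":-0.5,"z":-3,"rx":-0.2,"ry":0.3,"rz":0,"jaw":60},{"x":-0.3,"y":0,"z":-4,"rx":0,"ry":0,"rz":0,"jaw":60},{"x":-0.3,"y":0,"z":-3,"rx":0,"ry":0,"rz":0,"jaw":60}])

```text
time_s: 6.7
ee_pos: [630.6, -18.1, 150.2]
ee_rot: [-0.494, -0.507, -0.489, 0.509]
wrist_force: [-0.5, 0.8, -0.1]
grip_width: 64.4
```

```bash
python3 z.py p
```

```text
t 6.7 p [630.6 -18.1 150.2] x [ 0.003 -0.007 -1.   ] jawyaw -1.91 q [-0.13  0.5   1.55 -0.01  1.09 -0.1 ] F [-0.5  0.8 -0.1] w 64.4
t 6.8 p [630.  -18.  149.8] x [ 0.002 -0.007 -1.   ] jawyaw -1.91 q [-0.13  0.5   1.55 -0.01  1.09 -0.1 ] F [ 0.1  0.6 -0.8] w 64.5
```

View pics/p_scene.png

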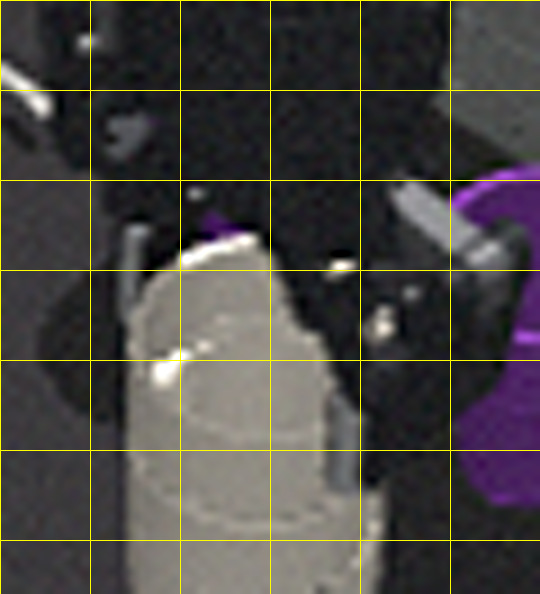

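View pics/p_top.png

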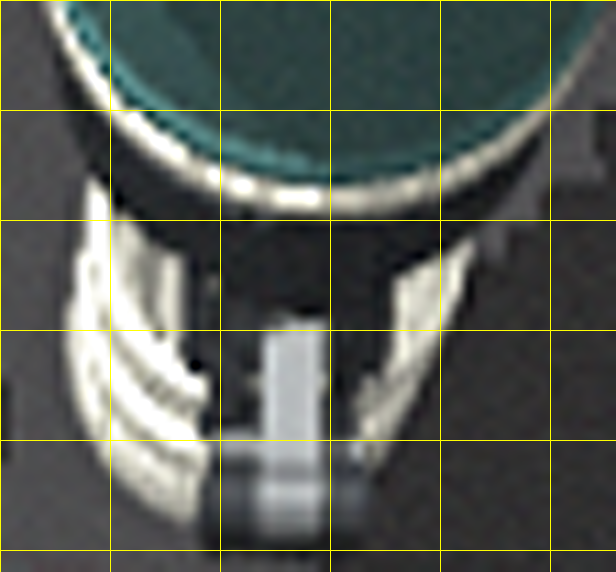

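move_arm(rows=[{"x":0,"y":0,"z":-1.5,"rx":0.4,"ry":0,"rz":0,"jaw":60},{"x":0,"y":0,"z":-1.5,"rx":0,"ry":0,"rz":0,"jaw":60}])

```text
time_s: 6.97
ee_pos: [630.1, -17.9, 146.7]
ee_rot: [0.492, 0.509, 0.491, -0.507]
wrist_force: [-0.5, -0.1, -0.2]
grip_width: 64.6
```

```bash
python3 -c "
from h import *
tool()"
```

```text
t 6.97 p [630.1 -17.9 146.7] x [ 0.002  0.001 -1.   ] jawyaw -1.89 q [-0.14  0.5   1.55  0.    1.09 -0.11] F [-0.5 -0.1 -0.2] w 64.6
```

move_arm(rows=[{"x":0,"y":0,"z":-1,"rx":0,"ry":0,"rz":0,"jaw":60},{"x":0,"y":0,"z":0,"rx":0,"ry":0,"rz":0,"jaw":60}])

```text
time_s: 7.13
ee_pos: [630.0, -18.0, 145.2]
ee_rot: [0.492, 0.509, 0.491, -0.508]
wrist_force: [0.7, 1.0, -0.5]
grip_width: 64.8
```

```bash
python3 z.py q
```

```text
t 7.13 p [630.  -18.  145.2] x [ 0.002  0.001 -1.   ] jawyaw -1.91 q [-0.14  0.5   1.55  0.    1.08 -0.11] F [ 0.7  1.  -0.5] w 64.8
t 7.23 p [630.1 -18.  145.5] x [ 0.002  0.001 -1.   ] jawyaw -1.91 q [-0.14  0.5   1.55  0.    1.09 -0.11] F [-0.1 -0.8 -0.2] w 64.4
```

View pics/q_scene.png

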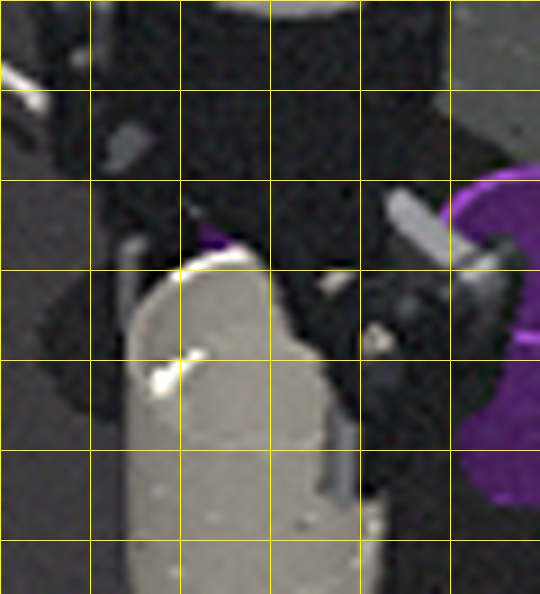

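move_arm(rows=[{"x":0,"y":0,"z":-1,"rx":0,"ry":0,"rz":0,"jaw":60},{"x":0,"y":0,"z":0,"rx":0,"ry":0,"rz":0,"jaw":60}])

```text
time_s: 7.4
ee_pos: [630.3, -18.0, 144.9]
ee_rot: [0.492, 0.509, 0.491, -0.507]
wrist_force: [0.5, 0.4, -1.0]
grip_width: 64.7
```

move_arm(rows=[{"x":0,"y":0,"z":0,"rx":0,"ry":0,"rz":0,"jaw":68},{"x":0,"y":0,"z":0,"rx":0,"ry":0,"rz":0,"jaw":72},{"x":0,"y":0,"z":0,"rx":0,"ry":0,"rz":0,"jaw":85},{"x":0,"y":0,"z":0,"rx":0,"ry":0,"rz":0,"jaw":85}])

```text
time_s: 7.73
ee_pos: [630.7, -18.1, 145.2]
ee_rot: [0.492, 0.509, 0.491, -0.507]
wrist_force: [0.3, 0.1, -0.3]
grip_width: 85.1
```

move_arm(rows=[{"x":0,"y":0,"z":15,"rx":0,"ry":0,"rz":0,"jaw":85},{"x":0,"y":0,"z":30,"rx":0,"ry":0,"rz":0,"jaw":85},{"x":0,"y":0,"z":35,"rx":0,"ry":0,"rz":0,"jaw":85},{"x":0,"y":20,"z":20,"rx":0,"ry":0,"rz":0,"jaw":85},{"x":-10,"y":30,"z":0,"rx":0,"ry":0,"rz":0,"jaw":85}])

```text
time_s: 8.15
ee_pos: [620.1, 28.2, 246.3]
ee_rot: [-0.49, -0.509, -0.49, 0.51]
wrist_force: [1.1, 0.5, 0.1]
grip_width: 85.3
```

move_arm(rows=[{"x":-12,"y":30,"z":0,"rx":0,"ry":0,"rz":-7,"jaw":50},{"x":-12,"y":30,"z":0,"rx":0,"ry":0,"rz":-7,"jaw":50},{"x":-12,"y":30,"z":0,"rx":0,"ry":0,"rz":-7,"jaw":50},{"x":-12,"y":30,"z":0,"rx":0,"ry":0,"rz":-7,"jaw":50},{"x":-12,"y":30,"z":0,"rx":0,"ry":0,"rz":-7,"jaw":50}])

```text
time_s: 8.57
ee_pos: [560.6, 182.2, 250.4]
ee_rot: [0.311, 0.638, 0.307, -0.634]
wrist_force: [0.3, 0.6, 0.4]
grip_width: 50.3
```

```bash
python3 z.py r; python3 -c "
from h import *
c=capture('top');cv2.imwrite('pics/r.png',c['pixels'])"
```

```text
t 8.57 p [560.6 182.2 250.4] x [ 0.007 -0.003 -1.   ] jawyaw -38.12 q [ 0.2   0.34  1.54 -0.    1.26  0.87] F [0.3 0.6 0.4] w 50.3
t 8.67 p [559.  185.1 250.2] x [ 0.006 -0.001 -1.   ] jawyaw -37.8 q [ 0.2   0.34  1.54 -0.    1.26  0.86] F [ 0.2 -0.  -0.9] w 49.8
```

View pics/r_scene.png

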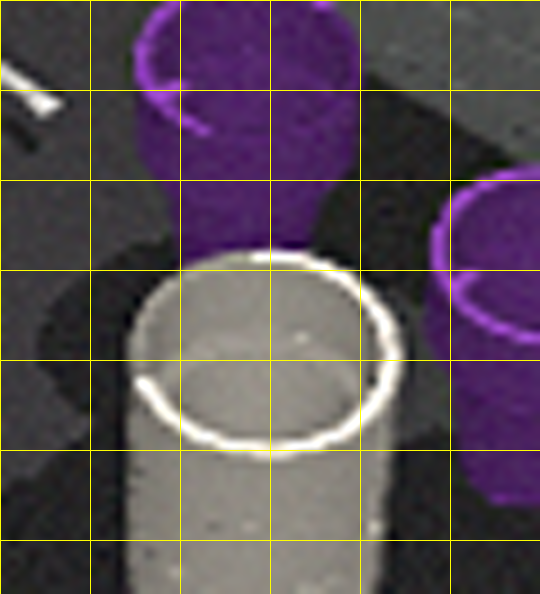

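View pics/r_top.png

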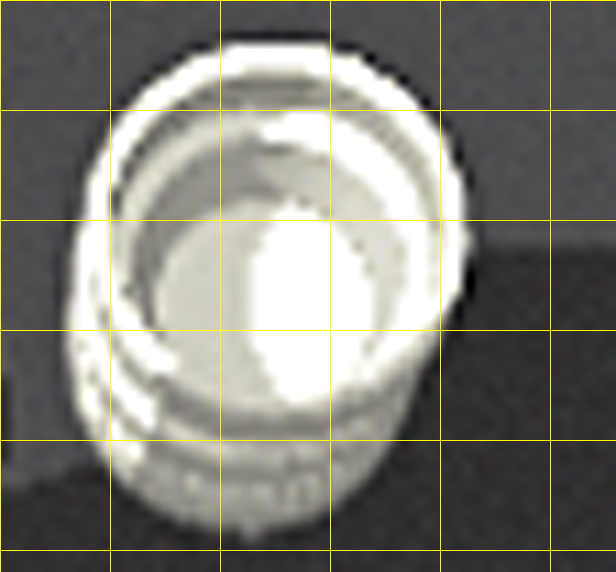

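```bash
python3 - <<'E'
from h import *
for n,b in(("scene",(110,190,285,375)),("top",(185,275,80,190))):
    f=7
    c=capture(n);g=cv2.resize(c["pixels"][b[0]:b[1],b[2]:b[3]],None,fx=f,fy=f,interpolation=cv2.INTER_CUBIC)
    for i in range(0,g.shape[1],10*f): cv2.line(g,(i,0),(i,g.shape[0]),(0,255,255),1)
    for i in range(0,g.shape[0],10*f): cv2.line(g,(0,i),(g.shape[1],i),(0,255,255),1)
    cv2.imwrite(f"pics/u_{n}.png",g)
E
```

```text
(no output)
```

View pics/u_scene.png

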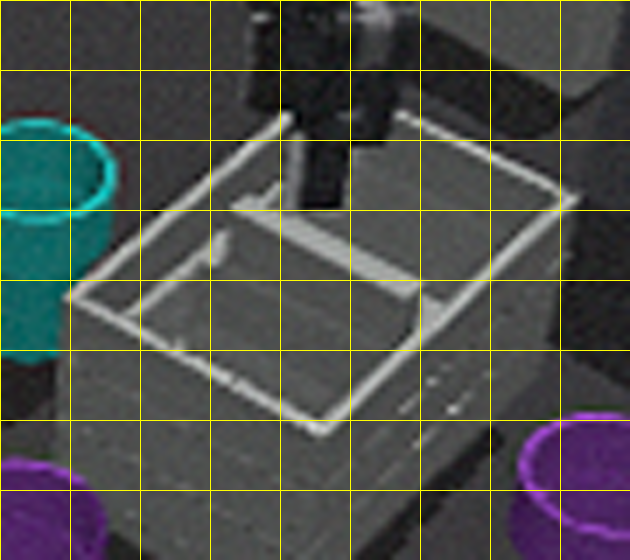

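View pics/u_top.png

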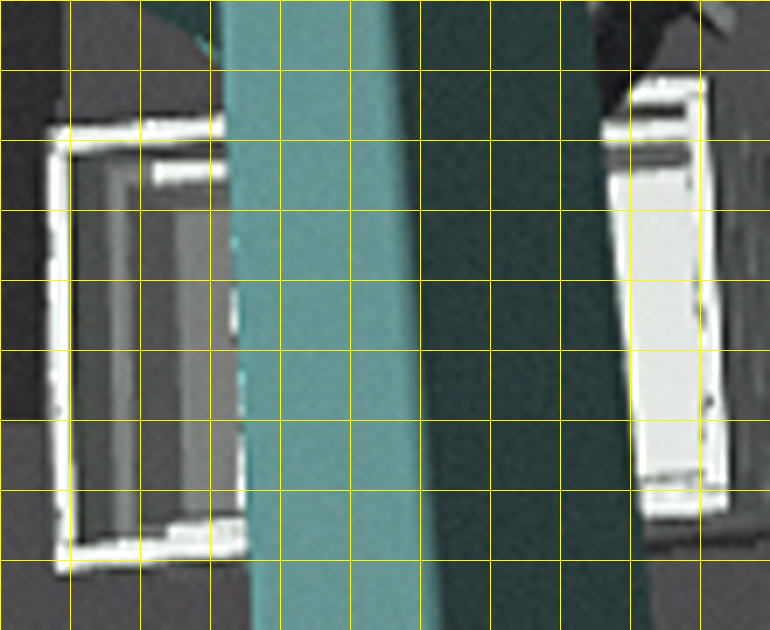

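```bash
python3 - <<'E'
from m import *
T=capture("top");S=capture("scene")
k=[(80+x/7-.43,185+y/7-.43) for x,y in[(48,128),(707,78),(728,515),(57,573)]]
P=np.array([onz(T,*p,124)[:2] for p in k]);print(P.round(1).tolist(),P.mean(0));print(rect(T,k,124))
k=[(285+x/7-.43,110+y/7-.43) for x,y in[(578,200),(322,434),(65,297)]]
P=np.array([onz(S,*p,124)[:2] for p in k]);print(P.round(1).tolist(), (P[0]+P[2])/2)
print("fin scene",onz(S,285+327/7-.43,110+250/7-.43,124))
tool()
E
```

```text
[[572.5, 361.8], [586.3, 183.3], [465.9, 174.2], [451.7, 351.9]] [519.08532869 267.79314644]
((518.9296264648438, 267.89630126953125), (121.29751586914062, 179.0740966796875), 4.388938903808594)
[[575.5, 361.1], [588.2, 186.6], [471.3, 175.2]] [523.4145528  268.14365535]
fin scene [524.54780678 267.29253821 124.        ]
t 8.92 p [561.8 179.9 250.1] x [ 0.007 -0.004 -1.   ] jawyaw -37.73 q [ 0.2   0.34  1.53 -0.01  1.26  0.86] F [-0.8 -0.6  0. ] w 50.1
```

move_arm(rows=[{"x":-6,"y":14,"z":0,"rx":0,"ry":0,"rz":-7,"jaw":45},{"x":-6,"y":14,"z":-5,"rx":0,"ry":0,"rz":-7,"jaw":45},{"x":-6,"y":14,"z":-10,"rx":0,"ry":0,"rz":-7,"jaw":45},{"x":-6,"y":12,"z":-10,"rx":0,"ry":0,"rz":-7,"jaw":45},{"x":-6,"y":12,"z":-10,"rx":0,"ry":0,"rz":-7,"jaw":45}])

```text
time_s: 9.33
ee_pos: [538.0, 239.6, 216.4]
ee_rot: [0.104, 0.703, 0.096, -0.697]
wrist_force: [-0.1, 0.1, 0.1]
grip_width: 45.4
```

move_arm(rows=[{"x":-5,"y":8,"z":0,"rx":0,"ry":0,"rz":-7,"jaw":45},{"x":-2,"y":3,"z":0,"rx":0,"ry":0,"rz":-4,"jaw":45},{"x":0,"y":0,"z":0,"rx":0,"ry":0,"rz":0,"jaw":45}])

```text
time_s: 9.58
ee_pos: [530.2, 249.0, 213.1]
ee_rot: [0.033, 0.707, 0.024, -0.706]
wrist_force: [0.4, -0.3, -0.1]
grip_width: 44.6
```

```bash
python3 -c "
from h import *
tool()"
```

```text
t 9.58 p [530.2 249.  213.1] x [ 0.002 -0.012 -1.   ] jawyaw -85.37 q [ 0.33  0.37  1.58 -0.01  1.19  1.82] F [ 0.4 -0.3 -0.1] w 44.6
```

move_arm(rows=[{"x":-5,"y":10,"z":-12,"rx":0.7,"ry":0,"rz":0,"jaw":45},{"x":-3,"y":7,"z":-10,"rx":0,"ry":0,"rz":0,"jaw":45},{"x":0,"y":1,"z":-5,"rx":0,"ry":0,"rz":0,"jaw":45},{"x":0,"y":0,"z":0,"rx":0,"ry":0,"rz":0,"jaw":45}])

```text
time_s: 9.92
ee_pos: [525.3, 264.0, 185.3]
ee_rot: [0.03, 0.708, 0.03, -0.705]
wrist_force: [0.3, 0.2, 0.5]
grip_width: 44.5
```

```bash
cat > v.py <<'E'
from h import *
import sys
tool()
for n,b in(("scene",(100,180,285,375)),):
    f=7
    c=capture(n);g=cv2.resize(cv2.convertScaleAbs(c["pixels"],alpha=1.5),None,fx=1,fy=1)[b[0]:b[1],b[2]:b[3]]
    g=cv2.resize(g,None,fx=f,fy=f,interpolation=cv2.INTER_CUBIC)
    cv2.imwrite(f"pics/{sys.argv[1]}.png",g)
E
python3 v.py v1
```

```text
t 9.92 p [525.3 264.  185.3] x [ 0.005 -0.001 -1.   ] jawyaw -85.13 q [ 0.35  0.4   1.61 -0.    1.12  1.84] F [0.3 0.2 0.5] w 44.5
```

View pics/v1.png

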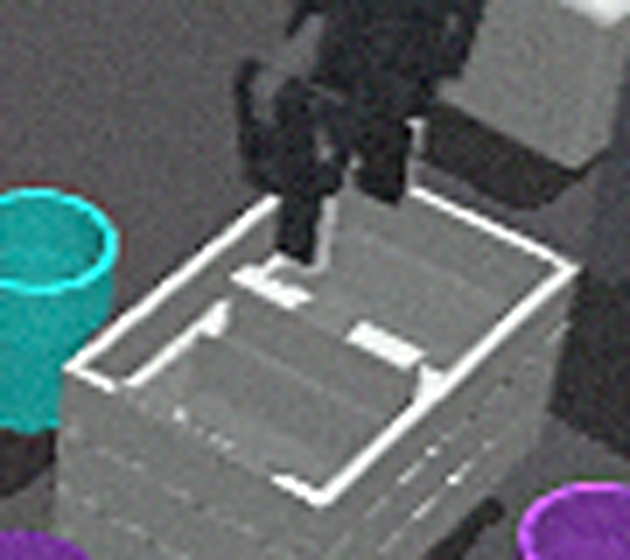

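move_arm(rows=[{"x":-4,"y":3,"z":-12,"rx":0,"ry":0.3,"rz":-0.3,"jaw":45},{"x":0,"y":0,"z":-12,"rx":0,"ry":0,"rz":0,"jaw":45},{"x":0,"y":0,"z":-8,"rx":0,"ry":0,"rz":0,"jaw":45},{"x":0,"y":0,"z":0,"rx":0,"ry":0,"rz":0,"jaw":45}])

```text
time_s: 10.3
ee_pos: [522.8, 266.4, 152.4]
ee_rot: [0.028, 0.707, 0.028, -0.706]
wrist_force: [-0.7, 0.6, 0.3]
grip_width: 45.1
```

```bash
python3 v.py v2
```

```text
t 10.3 p [522.8 266.4 152.4] x [ 0.002 -0.001 -1.   ] jawyaw -85.46 q [ 0.35  0.44  1.65 -0.    1.05  1.85] F [-0.7  0.6  0.3] w 45.1
```

View pics/v2.png

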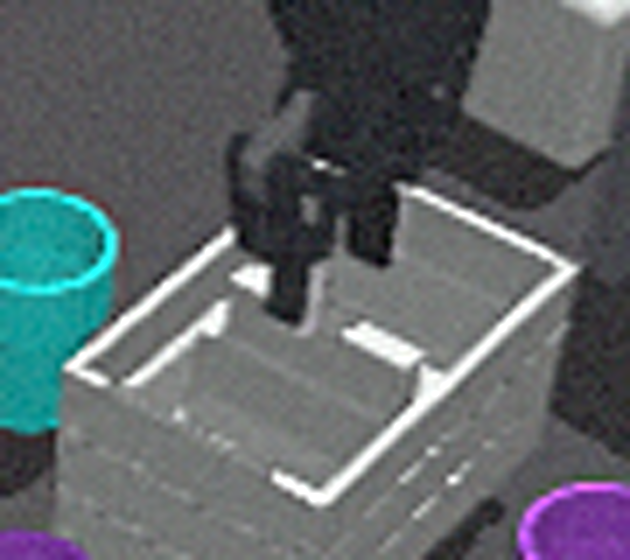

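move_arm(rows=[{"x":-1.5,"y":1,"z":-12,"rx":0,"ry":0,"rz":0,"jaw":45},{"x":0,"y":0,"z":-12,"rx":0,"ry":0,"rz":0,"jaw":45},{"x":0,"y":0,"z":-12,"rx":0,"ry":0,"rz":0,"jaw":45},{"x":0,"y":0,"z":0,"rx":0,"ry":0,"rz":0,"jaw":45}])

```text
time_s: 10.68
ee_pos: [523.5, 268.0, 118.0]
ee_rot: [0.028, 0.709, 0.028, -0.704]
wrist_force: [-0.2, -0.8, -0.5]
grip_width: 45.0
```

```bash
python3 v.py v3
```

```text
t 10.68 p [523.5 268.  118. ] x [ 0.007  0.001 -1.   ] jawyaw -85.45 q [ 0.36  0.48  1.68 -0.    0.98  1.85] F [-0.2 -0.8 -0.5] w 45.0
```

View pics/v3.png

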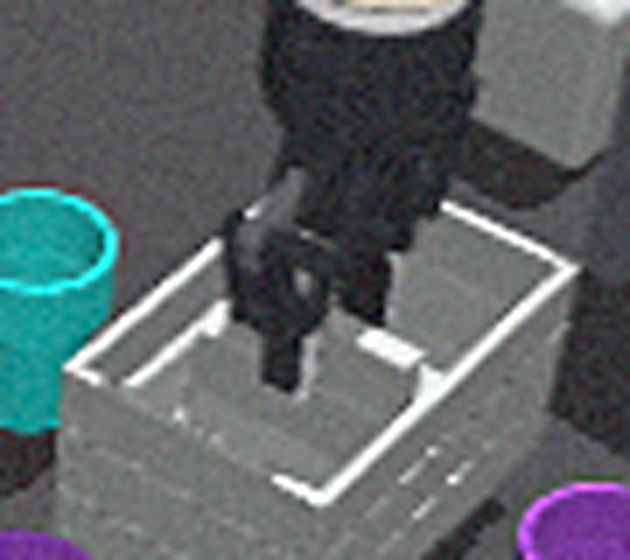

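move_arm(rows=[{"x":-2,"y":0,"z":-2,"rx":0,"ry":0.4,"rz":0,"jaw":40},{"x":0,"y":0,"z":0,"rx":0,"ry":0,"rz":0,"jaw":30},{"x":0,"y":0,"z":0,"rx":0,"ry":0,"rz":0,"jaw":20},{"x":0,"y":0,"z":0,"rx":0,"ry":0,"rz":0,"jaw":5},{"x":0,"y":0,"z":0,"rx":0,"ry":0,"rz":0,"jaw":5}], squeeze=30)

```text
time_s: 11.15
ee_pos: [523.9, 268.9, 120.1]
ee_rot: [0.027, 0.708, 0.029, -0.705]
wrist_force: [0.3, 0.4, -2.9]
grip_width: 13.2
```

move_arm(rows=[{"x":0,"y":0,"z":0,"rx":0,"ry":0,"rz":0,"jaw":5},{"x":0,"y":0,"z":0,"rx":0,"ry":0,"rz":0,"jaw":5}], squeeze=60)

```text
time_s: 11.32
ee_pos: [523.6, 268.8, 120.2]
ee_rot: [0.027, 0.708, 0.029, -0.705]
wrist_force: [0.0, 0.1, -2.7]
grip_width: 12.8
```

```bash
python3 -c "
from h import *
tool()"
```

```text
t 11.32 p [523.6 268.8 120.2] x [ 0.004  0.003 -1.   ] jawyaw -85.44 q [0.36 0.48 1.67 0.   0.98 1.85] F [ 0.   0.1 -2.7] w 12.8
```

move_arm(rows=[{"x":0,"y":0,"z":4,"rx":0,"ry":0,"rz":0,"jaw":5},{"x":0,"y":0,"z":5,"rx":0,"ry":0,"rz":0,"jaw":5},{"x":0,"y":0,"z":5,"rx":0,"ry":0,"rz":0,"jaw":5}])

```text
time_s: 11.57
ee_pos: [522.2, 268.3, 133.7]
ee_rot: [0.028, 0.707, 0.029, -0.706]
wrist_force: [0.5, 0.0, -2.5]
grip_width: 12.8
```

```bash
python3 v.py v4
```

```text
t 11.57 p [522.2 268.3 133.7] x [ 0.001  0.002 -1.   ] jawyaw -85.44 q [0.36 0.46 1.66 0.   1.01 1.85] F [ 0.5  0.  -2.5] w 12.8
```

View pics/v4.png

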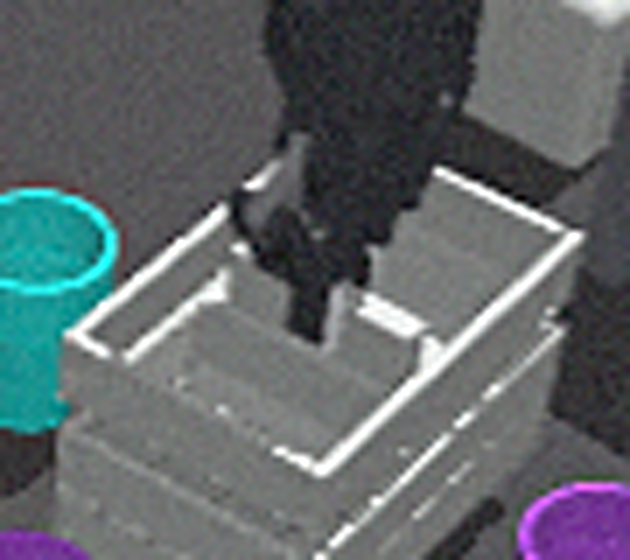

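move_arm(rows=[{"x":0,"y":0,"z":10,"rx":0,"ry":0,"rz":0,"jaw":5},{"x":0.5,"y":0,"z":14,"rx":0,"ry":0,"rz":0,"jaw":5},{"x":0.5,"y":0,"z":18,"rx":0,"ry":0,"rz":0,"jaw":5},{"x":0,"y":0,"z":25,"rx":0,"ry":0,"rz":0,"jaw":5},{"x":0,"y":0,"z":25,"rx":0,"ry":0,"rz":0,"jaw":5}])

```text
time_s: 12.03
ee_pos: [519.7, 267.0, 227.8]
ee_rot: [-0.029, -0.704, -0.028, 0.709]
wrist_force: [-0.7, -0.2, -3.5]
grip_width: 12.9
```

move_arm(rows=[{"x":0,"y":0,"z":20,"rx":0,"ry":0,"rz":0,"jaw":5},{"x":0,"y":0,"z":8,"rx":0,"ry":0,"rz":0,"jaw":5},{"x":0,"y":-10,"z":0,"rx":0,"ry":0,"rz":2,"jaw":5},{"x":-2,"y":-20,"z":0,"rx":0,"ry":0,"rz":3,"jaw":5},{"x":-2,"y":-25,"z":0,"rx":0,"ry":0,"rz":3,"jaw":5}])

```text
time_s: 12.45
ee_pos: [519.4, 216.2, 267.5]
ee_rot: [0.078, 0.705, 0.083, -0.7]
wrist_force: [-0.8, 0.2, -3.4]
grip_width: 12.6
```

```bash
python3 -c "
from h import *
tool()
c=capture('scene');cv2.imwrite('pics/w1.png',c['pixels'])"
```

```text
t 12.45 p [519.4 216.2 267.5] x [ 0.008  0.007 -1.   ] jawyaw -76.95 q [0.27 0.28 1.57 0.01 1.28 1.61] F [-0.8  0.2 -3.4] w 12.6
```

View pics/w1.png

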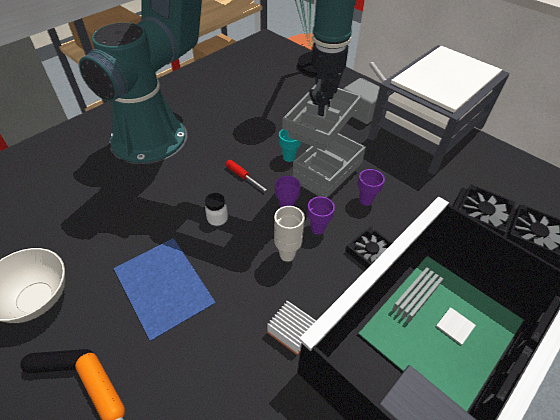

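move_arm(rows=[{"x":-3,"y":-28,"z":0,"rx":0,"ry":0,"rz":4,"jaw":5},{"x":-3,"y":-28,"z":0,"rx":0,"ry":0,"rz":4,"jaw":5},{"x":-3,"y":-28,"z":0,"rx":0,"ry":0,"rz":4,"jaw":5},{"x":-3,"y":-28,"z":0,"rx":0,"ry":0,"rz":4,"jaw":5},{"x":-3,"y":-28,"z":0,"rx":0,"ry":0,"rz":4,"jaw":5}])

```text
time_s: 12.92
ee_pos: [501.6, 69.4, 267.4]
ee_rot: [0.206, 0.678, 0.209, -0.674]
wrist_force: [0.6, 0.2, -3.3]
grip_width: 12.8
```

move_arm(rows=[{"x":-3,"y":-28,"z":0,"rx":0,"ry":0,"rz":4,"jaw":5},{"x":-3,"y":-28,"z":0,"rx":0,"ry":0,"rz":4,"jaw":5},{"x":-3,"y":-28,"z":0,"rx":0,"ry":0,"rz":4,"jaw":5},{"x":-3,"y":-28,"z":0,"rx":0,"ry":0,"rz":4,"jaw":5},{"x":-3,"y":-28,"z":0,"rx":0,"ry":0,"rz":4,"jaw":5}])

```text
time_s: 13.33
ee_pos: [483.1, -76.6, 267.3]
ee_rot: [0.325, 0.628, 0.33, -0.625]
wrist_force: [0.7, 0.2, -2.9]
grip_width: 12.6
```

```bash
python3 -c "
from h import *
tool()"
```

```text
t 13.33 p [483.1 -76.6 267.3] x [ 0.001  0.008 -1.   ] jawyaw -34.89 q [-0.3   0.18  1.72  0.01  1.25  0.3 ] F [ 0.7  0.2 -2.9] w 12.6
```

Remaining: y about -206, rz +24.

move_arm(rows=[{"x":0,"y":-28,"z":0,"rx":0,"ry":0,"rz":4,"jaw":5},{"x":0,"y":-28,"z":0,"rx":0,"ry":0,"rz":4,"jaw":5},{"x":0,"y":-28,"z":0,"rx":0,"ry":0,"rz":4,"jaw":5},{"x":0,"y":-28,"z":0,"rx":0,"ry":0,"rz":4,"jaw":5},{"x":0,"y":-28,"z":0,"rx":0,"ry":0,"rz":4,"jaw":5}])

```text
time_s: 13.75
ee_pos: [479.4, -222.7, 267.3]
ee_rot: [0.432, 0.558, 0.439, -0.557]
wrist_force: [0.3, 0.1, -3.8]
grip_width: 12.6
```

move_arm(rows=[{"x":0,"y":-22,"z":-10,"rx":-0.4,"ry":0,"rz":2,"jaw":5},{"x":0,"y":-15,"z":-15,"rx":0,"ry":0,"rz":1,"jaw":5},{"x":0,"y":-5,"z":-20,"rx":0,"ry":0,"rz":0,"jaw":5},{"x":0,"y":0,"z":-20,"rx":0,"ry":0,"rz":0,"jaw":5},{"x":0,"y":0,"z":0,"rx":0,"ry":0,"rz":0,"jaw":5}])

```text
time_s: 14.17
ee_pos: [479.6, -275.3, 201.7]
ee_rot: [-0.451, -0.545, -0.448, 0.547]
wrist_force: [-0.6, 1.0, -4.0]
grip_width: 12.4
```

```bash
python3 -c "
from h import *
tool()"
```

```text
t 14.17 p [ 479.6 -275.3  201.7] x [ 0.    -0.005 -1.   ] jawyaw -11.11 q [-0.64  0.34  1.67 -0.    1.13 -0.45] F [-0.6  1.  -4. ] w 12.4
```

move_arm(rows=[{"x":0,"y":-4,"z":-20,"rx":0.3,"ry":0,"rz":0,"jaw":5},{"x":0,"y":-2,"z":-25,"rx":0,"ry":0,"rz":0,"jaw":5},{"x":0,"y":0,"z":-25,"rx":0,"ry":0,"rz":0,"jaw":5},{"x":0,"y":0,"z":-20,"rx":0,"ry":0,"rz":0,"jaw":5},{"x":0,"y":0,"z":0,"rx":0,"ry":0,"rz":0,"jaw":5}])

```text
time_s: 14.58
ee_pos: [481.2, -281.9, 112.9]
ee_rot: [0.45, 0.547, 0.448, -0.546]
wrist_force: [0.1, 0.4, -2.8]
grip_width: 12.6
```

```bash
cat > y.py <<'E'
from h import *
import sys
tool()
for n,b in(("scene",(210,350,90,230)),("top",(180,325,330,470))):
    f=4
    c=capture(n);g=cv2.resize(cv2.convertScaleAbs(c["pixels"],alpha=1.3)[b[0]:b[1],b[2]:b[3]],None,fx=f,fy=f,interpolation=cv2.INTER_CUBIC)
    for i in range(0,g.shape[1],20*f): cv2.line(g,(i,0),(i,g.shape[0]),(0,255,255),1)
    for i in range(0,g.shape[0],20*f): cv2.line(g,(0,i),(g.shape[1],i),(0,255,255),1)
    cv2.imwrite(f"pics/{sys.argv[1]}_{n}.png",g)
tool()
E
python3 y.py x1
```

```text
t 14.58 p [ 481.2 -281.9  112.9] x [ 0.003 -0.002 -1.   ] jawyaw -11.2 q [-0.65  0.46  1.75  0.    0.93 -0.46] F [ 0.1  0.4 -2.8] w 12.6
t 14.68 p [ 482.9 -283.1  115.9] x [ 0.007 -0.005 -1.   ] jawyaw -11.18 q [-0.65  0.45  1.74  0.    0.94 -0.46] F [ 0.7 -0.8 -2.4] w 12.6
```

View pics/x1_scene.png

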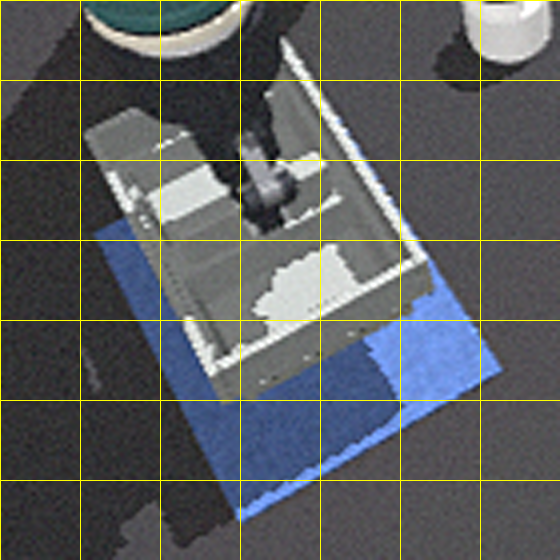

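View pics/x1_top.png

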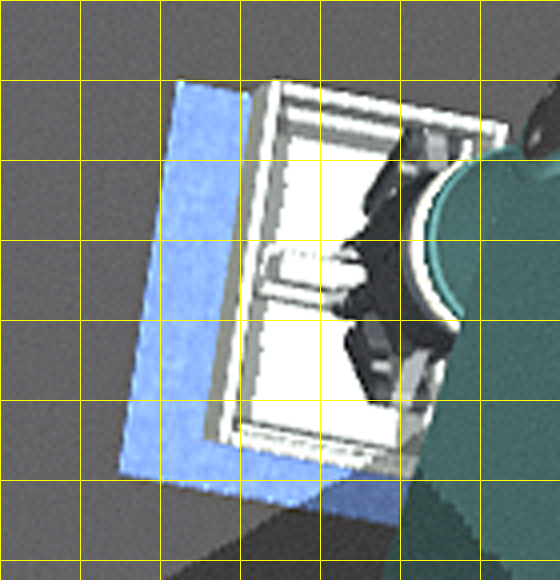

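move_arm(rows=[{"x":-1,"y":0,"z":-14,"rx":-0.3,"ry":0.3,"rz":0.2,"jaw":5},{"x":0,"y":0,"z":-13,"rx":0,"ry":0,"rz":0,"jaw":5},{"x":0,"y":0,"z":-10,"rx":0,"ry":0,"rz":0,"jaw":5},{"x":0,"y":0,"z":0,"rx":0,"ry":0,"rz":0,"jaw":5}])

```text
time_s: 15.02
ee_pos: [487.3, -286.1, 86.1]
ee_rot: [-0.458, -0.545, -0.442, 0.546]
wrist_force: [-0.7, -0.0, -2.5]
grip_width: 12.7
```

```bash
python3 y.py x2
```

```text
t 15.02 p [ 487.3 -286.1   86.1] x [ 0.012 -0.018 -1.   ] jawyaw -10.92 q [-0.65  0.5   1.76 -0.01  0.86 -0.45] F [-0.7 -0.  -2.5] w 12.7
t 15.12 p [ 488.1 -286.8   87.3] x [ 0.014 -0.019 -1.   ] jawyaw -10.93 q [-0.65  0.49  1.76 -0.01  0.86 -0.45] F [-0.2 -0.3 -2.8] w 12.9
```

View pics/x2_scene.png

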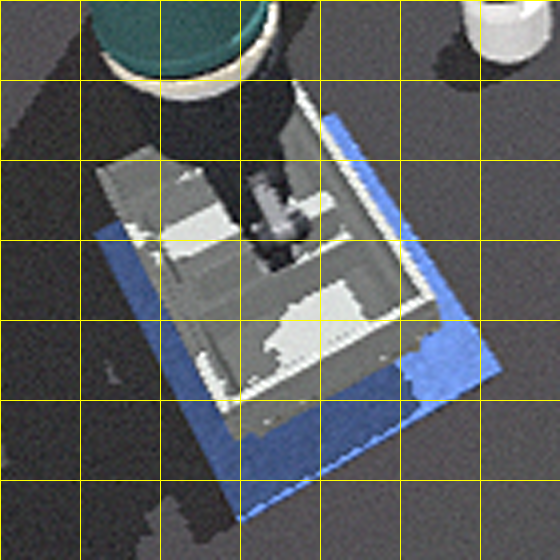

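View pics/x2_top.png

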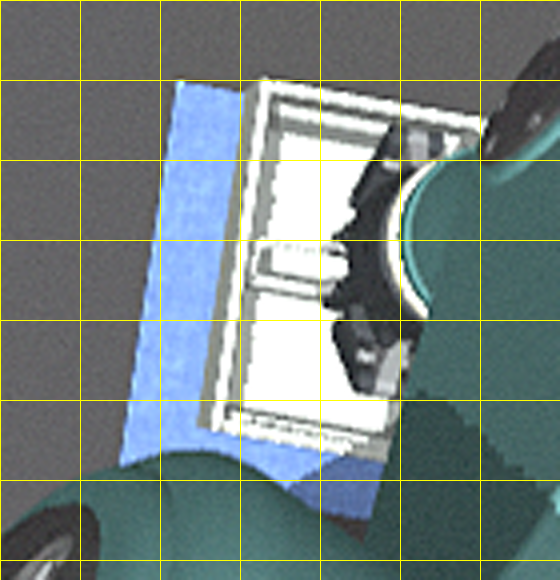

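move_arm(rows=[{"x":-4,"y":2,"z":-3,"rx":0.5,"ry":0.4,"rz":0,"jaw":5},{"x":-2,"y":1,"z":-3,"rx":0.5,"ry":0.4,"rz":0,"jaw":5},{"x":0,"y":0,"z":0,"rx":0,"ry":0,"rz":0,"jaw":5}])

```text
time_s: 15.37
ee_pos: [483.1, -284.4, 83.8]
ee_rot: [0.452, 0.545, 0.449, -0.545]
wrist_force: [0.3, -0.7, -3.0]
grip_width: 12.9
```

```bash
python3 y.py x3
```

```text
t 15.37 p [ 483.1 -284.4   83.8] x [ 0.002 -0.003 -1.   ] jawyaw -10.91 q [-0.65  0.5   1.76 -0.    0.87 -0.46] F [ 0.3 -0.7 -3. ] w 12.9
t 15.47 p [ 483.4 -284.6   83.9] x [ 0.003 -0.004 -1.   ] jawyaw -10.92 q [-0.65  0.5   1.76 -0.    0.87 -0.46] F [-0.3  0.7 -3.2] w 12.9
```

View pics/x3_scene.png

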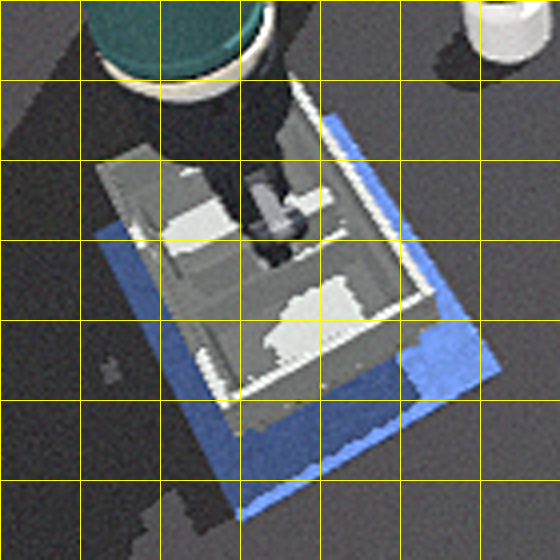

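View pics/x3_top.png

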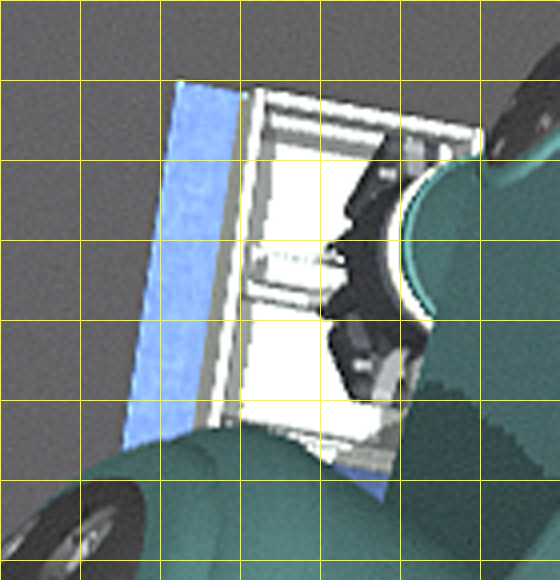

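```bash
cat > q.py <<'E'
from m import *
def go(z,sp,tp):
    T=capture("top");S=capture("scene")
    mats={"top":(476.9,-282.1),"scene":(481,-282.3)}
    for n,c,p,o in(("scene",S,sp,(90,210)),("top",T,tp,(330,180))):
        P=np.array([onz(c,o[0]+x/4-.375,o[1]+y/4-.375,z)[:2] for x,y in p])
        cen=(P[0]+P[2])/2;d1=P[1]-P[0];d2=P[2]-P[1]
        e=[(np.linalg.norm(d).round(1),np.degrees(np.arctan2(d[1],d[0])).round(1)) for d in(d1,d2)]
        print(n,cen.round(1),"minus mat",(cen-mats[n]).round(1),e)
    tool()
E
python3 -c "
from q import *
go(88,[(97,165),(222,408),(437,290)],[(210,430),(256,88),(483,130)])"
```

```text
scene [ 484.3 -284. ] minus mat [ 3.3 -1.7] [(np.float64(178.8), np.float64(-11.1)), (np.float64(121.2), np.float64(78.9))]
top [ 483.1 -286.6] minus mat [ 6.2 -4.5] [(np.float64(175.4), np.float64(-10.5)), (np.float64(118.8), np.float64(-100.7))]
t 15.57 p [ 483.4 -284.5   83.8] x [ 0.003 -0.004 -1.   ] jawyaw -10.91 q [-0.65  0.5   1.76 -0.    0.87 -0.46] F [ 0.5 -0.7 -3.2] w 12.6
```

move_arm(rows=[{"x":-2.5,"y":1.5,"z":-4,"rx":0.2,"ry":0.2,"rz":0,"jaw":5},{"x":-2,"y":1.5,"z":-6,"rx":0,"ry":0,"rz":0,"jaw":5},{"x":0,"y":0,"z":-5,"rx":0,"ry":0,"rz":0,"jaw":5},{"x":0,"y":0,"z":0,"rx":0,"ry":0,"rz":0,"jaw":5}])

```text
time_s: 15.9
ee_pos: [478.5, -281.3, 67.7]
ee_rot: [-0.45, -0.545, -0.45, 0.545]
wrist_force: [-0.4, -0.5, -2.3]
grip_width: 12.6
```

```bash
python3 y.py x4
```

```text
t 15.9 p [ 478.5 -281.3   67.7] x [-0. -0. -1.] jawyaw -10.91 q [-0.66  0.52  1.78 -0.    0.84 -0.46] F [-0.4 -0.5 -2.3] w 12.6
t 16.0 p [ 478.8 -281.4   68.2] x [ 0. -0. -1.] jawyaw -10.91 q [-0.66  0.52  1.78 -0.    0.84 -0.46] F [ 0.5  0.2 -2.7] w 12.7
```

View pics/x4_scene.png

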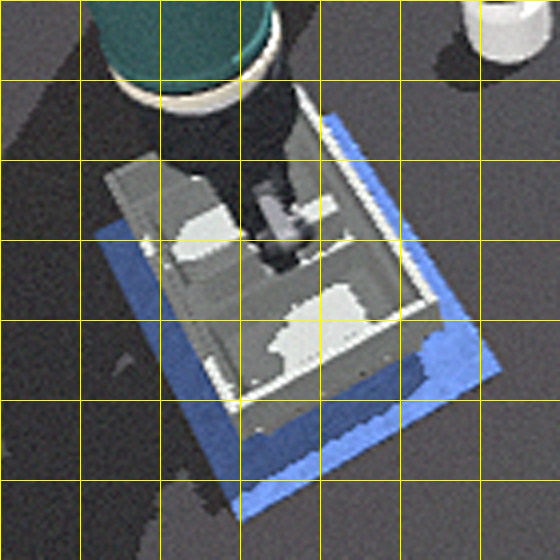

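View pics/x4_top.png

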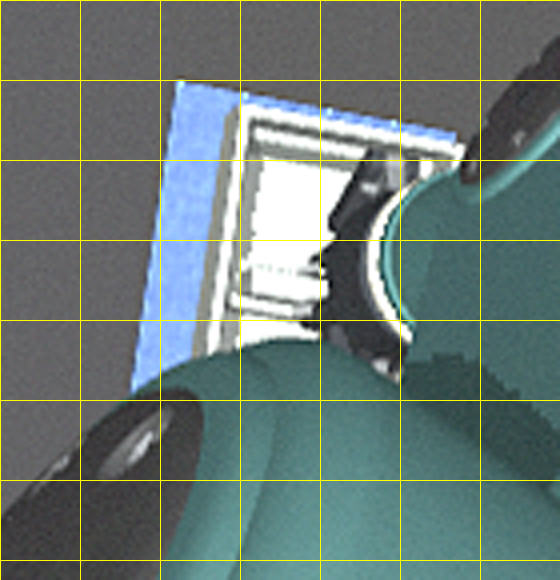

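```bash
python3 -c "
from q import *
T=capture('top')
go(72,[(104,175),(235,410),(438,300)],[(200,440),(240,105),(465,150)])
P=[onz(T,330+x/4-.375,180+y/4-.375,72)[:2] for x,y in [(240,105),(465,150)]]
d=P[1]-P[0];u=np.array([np.cos(np.radians(-10.9)),np.sin(np.radians(-10.9))]);
print(np.linalg.norm(d),np.degrees(np.arctan2(d[1],d[0])),(P[0]+P[1])/2-90*u-[476.9,-282.1])"
```

```text
scene [ 480.4 -282.6] minus mat [-0.6 -0.3] [(np.float64(178.5), np.float64(-9.8)), (np.float64(116.2), np.float64(78.4))]
top [ 476.5 -284.4] minus mat [-0.4 -2.3] [(np.float64(174.0), np.float64(-9.6)), (np.float64(119.9), np.float64(-101.6))]
t 16.15 p [ 479.5 -282.    69. ] x [ 0.002 -0.002 -1.   ] jawyaw -10.91 q [-0.66  0.52  1.78 -0.    0.84 -0.46] F [-0.1 -0.6 -2.4] w 12.6
119.89510472565382 -101.59114718175229 [-3.04595938  0.24487029]
```

move_arm(rows=[{"x":0,"y":0.5,"z":-3,"rx":0.1,"ry":0.1,"rz":0,"jaw":5},{"x":0,"y":0,"z":-2,"rx":0,"ry":0,"rz":0,"jaw":5},{"x":0,"y":0,"z":-1,"rx":0,"ry":0,"rz":0,"jaw":5}])

```text
time_s: 16.4
ee_pos: [480.2, -282.0, 63.3]
ee_rot: [0.451, 0.545, 0.45, -0.545]
wrist_force: [-0.2, -0.0, -3.9]
grip_width: 13.0
```

move_arm(rows=[{"x":0,"y":0,"z":-1,"rx":0,"ry":0,"rz":0,"jaw":5}])

```text
time_s: 16.48
ee_pos: [480.3, -282.0, 62.1]
ee_rot: [0.451, 0.545, 0.45, -0.545]
wrist_force: [-1.0, 0.3, -3.0]
grip_width: 12.6
```

```bash
python3 -c "
from h import *
tool()"
```

```text
t 16.48 p [ 480.3 -282.    62.1] x [ 0.001 -0.001 -1.   ] jawyaw -10.91 q [-0.65  0.53  1.78  0.    0.83 -0.46] F [-1.   0.3 -3. ] w 12.6
```

move_arm(rows=[{"x":-0.8,"y":0.3,"z":-1,"rx":0,"ry":0,"rz":0,"jaw":5},{"x":0,"y":0,"z":-0.5,"rx":0,"ry":0,"rz":0,"jaw":5}])

```text
time_s: 16.65
ee_pos: [479.4, -281.6, 60.3]
ee_rot: [0.451, 0.545, 0.45, -0.545]
wrist_force: [-0.1, 0.3, -3.5]
grip_width: 12.4
```

move_arm(rows=[{"x":0,"y":0,"z":-0.7,"rx":0,"ry":0,"rz":0,"jaw":5},{"x":0,"y":0,"z":0,"rx":0,"ry":0,"rz":0,"jaw":5}])

```text
time_s: 16.82
ee_pos: [479.5, -281.8, 59.8]
ee_rot: [0.451, 0.545, 0.45, -0.545]
wrist_force: [-0.7, 0.8, -2.0]
grip_width: 12.8
```

move_arm(rows=[{"x":0,"y":0,"z":-0.7,"rx":0,"ry":0,"rz":0,"jaw":5},{"x":0,"y":0,"z":-0.4,"rx":0,"ry":0,"rz":0,"jaw":5}])

```text
time_s: 16.98
ee_pos: [479.5, -281.9, 59.7]
ee_rot: [0.451, 0.545, 0.45, -0.545]
wrist_force: [-1.4, 0.9, 2.1]
grip_width: 12.7
```

```bash
python3 y.py x5
```

```text
t 16.98 p [ 479.5 -281.9   59.7] x [ 0.001 -0.001 -1.   ] jawyaw -10.91 q [-0.66  0.53  1.79 -0.    0.82 -0.47] F [-1.4  0.9  2.1] w 12.7
t 17.08 p [ 479.5 -281.9   59.7] x [ 0.002 -0.001 -1.   ] jawyaw -10.9 q [-0.66  0.53  1.79 -0.    0.82 -0.47] F [-1.2  0.8  3.9] w 12.6
```

View pics/x5_scene.png

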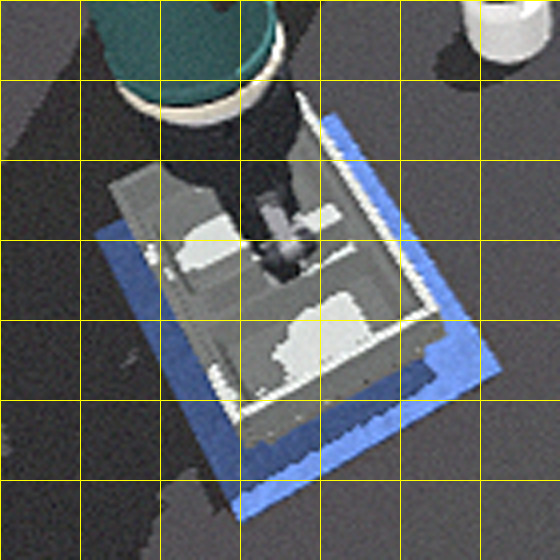

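The force has flipped to about +4 N upward, so the tray is on the mat. I'll release it and retreat straight up.

move_arm(rows=[{"x":0,"y":0,"z":0,"rx":0,"ry":0,"rz":0,"jaw":16},{"x":0,"y":0,"z":0,"rx":0,"ry":0,"rz":0,"jaw":25},{"x":0,"y":0,"z":0,"rx":0,"ry":0,"rz":0,"jaw":40},{"x":0,"y":0,"z":0,"rx":0,"ry":0,"rz":0,"jaw":40}])

```text
time_s: 17.42
ee_pos: [480.6, -282.7, 60.0]
ee_rot: [0.452, 0.546, 0.449, -0.545]
wrist_force: [0.2, -0.2, -1.2]
grip_width: 39.9
```

move_arm(rows=[{"x":0,"y":0,"z":12,"rx":0,"ry":0,"rz":0,"jaw":40},{"x":0,"y":0,"z":25,"rx":0,"ry":0,"rz":0,"jaw":40},{"x":0,"y":0,"z":35,"rx":0,"ry":0,"rz":0,"jaw":40},{"x":0,"y":0,"z":38,"rx":0,"ry":0,"rz":0,"jaw":40},{"x":0,"y":0,"z":38,"rx":0,"ry":0,"rz":0,"jaw":40}])

```text
time_s: 17.83
ee_pos: [474.6, -278.3, 203.5]
ee_rot: [-0.445, -0.544, -0.455, 0.546]
wrist_force: [0.6, -0.0, -0.1]
grip_width: 40.2
```

move_arm(rows=[{"x":0,"y":30,"z":10,"rx":0,"ry":0,"rz":0,"jaw":40},{"x":0,"y":38,"z":0,"rx":0,"ry":0,"rz":0,"jaw":40},{"x":0,"y":38,"z":0,"rx":0,"ry":0,"rz":0,"jaw":40},{"x":0,"y":38,"z":0,"rx":0,"ry":0,"rz":0,"jaw":40},{"x":0,"y":38,"z":0,"rx":0,"ry":0,"rz":0,"jaw":40}])

```text
time_s: 18.25
ee_pos: [482.4, -102.9, 226.0]
ee_rot: [0.452, 0.549, 0.442, -0.546]
wrist_force: [0.7, -0.1, 0.2]
grip_width: 40.2
```

```bash
python3 y.py x6; python3 -c "
from h import *
for n in('scene','top'):
  c=capture(n);cv2.imwrite(f'pics/fin_{n}.png',c['pixels'])"
```

```text
t 18.25 p [ 482.4 -102.9  226. ] x [ 0.012 -0.008 -1.   ] jawyaw -11.52 q [-0.35  0.22  1.77 -0.    1.13 -0.14] F [ 0.7 -0.1  0.2] w 40.2
t 18.35 p [481.1 -99.1 225.5] x [ 0.009 -0.005 -1.   ] jawyaw -11.2 q [-0.34  0.22  1.78 -0.    1.13 -0.15] F [ 0.3 -0.5  0.1] w 40.3
```

View pics/x6_scene.png

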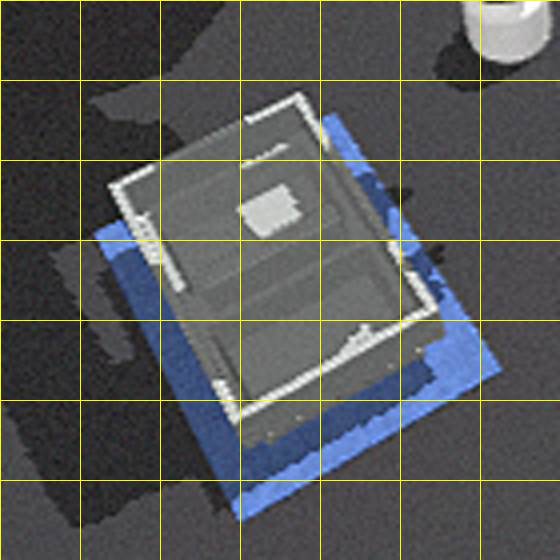

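View pics/x6_top.png

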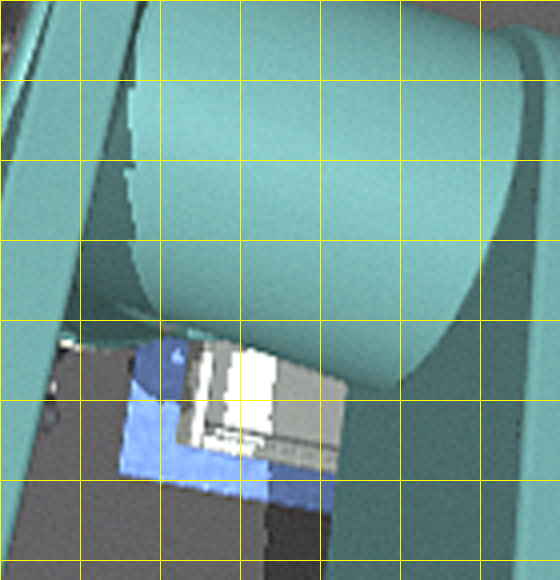

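View pics/fin_scene.png

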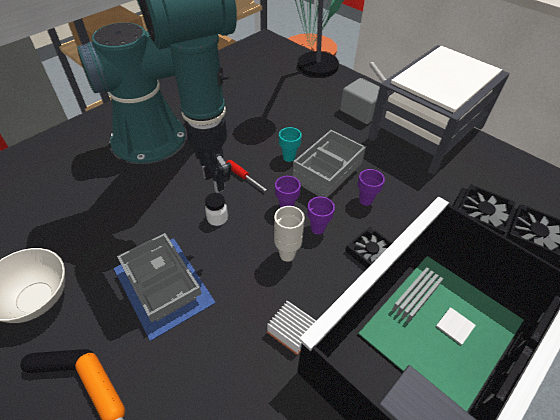

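View pics/fin_top.png

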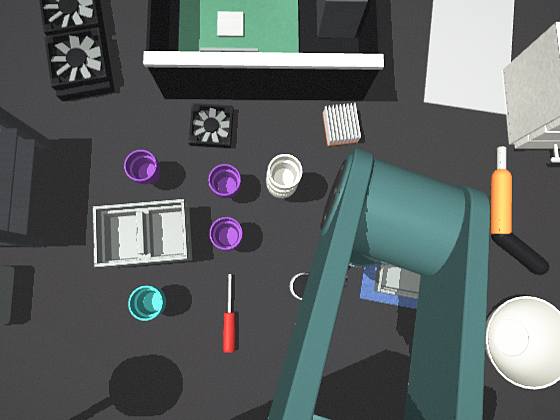

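move_arm(rows=[{"x":0,"y":38,"z":0,"rx":0,"ry":0,"rz":0,"jaw":40},{"x":0,"y":38,"z":0,"rx":0,"ry":0,"rz":0,"jaw":40},{"x":0,"y":38,"z":0,"rx":0,"ry":0,"rz":0,"jaw":40},{"x":0,"y":38,"z":0,"rx":0,"ry":0,"rz":0,"jaw":40},{"x":0,"y":30,"z":0,"rx":0,"ry":0,"rz":0,"jaw":40}])

```text
time_s: 18.87
ee_pos: [487.3, 70.9, 226.0]
ee_rot: [0.451, 0.552, 0.436, -0.55]
wrist_force: [0.6, 0.6, 0.8]
grip_width: 40.0
```

move_arm(rows=[{"x":0,"y":20,"z":0,"rx":0,"ry":0,"rz":0,"jaw":40},{"x":0,"y":0,"z":0,"rx":0,"ry":0,"rz":0,"jaw":40}])

```text
time_s: 19.03
ee_pos: [488.8, 93.7, 225.9]
ee_rot: [0.451, 0.552, 0.436, -0.549]
wrist_force: [0.9, -0.6, -1.1]
grip_width: 39.9
```

```bash
python3 y.py x7; python3 z.py fz
```

```text
t 19.03 p [488.8  93.7 225.9] x [ 0.017 -0.014 -1.   ] jawyaw -12.27 q [ 0.06  0.23  1.77 -0.02  1.13  0.28] F [ 0.9 -0.6 -1.1] w 39.9
t 19.13 p [488.8  91.1 225.8] x [ 0.017 -0.016 -1.   ] jawyaw -12.31 q [ 0.06  0.23  1.77 -0.02  1.13  0.28] F [ 0.8 -0.7 -0.9] w 40.4
t 19.13 p [488.8  91.1 225.8] x [ 0.017 -0.016 -1.   ] jawyaw -12.31 q [ 0.06  0.23  1.77 -0.02  1.13  0.28] F [ 0.8 -0.7 -0.9] w 40.4
t 19.23 p [488.5  90.3 225.8] x [ 0.017 -0.016 -1.   ] jawyaw -12.41 q [ 0.06  0.23  1.77 -0.02  1.13  0.28] F [-0.6  0.3  0.7] w 39.9
```

View pics/x7_top.png

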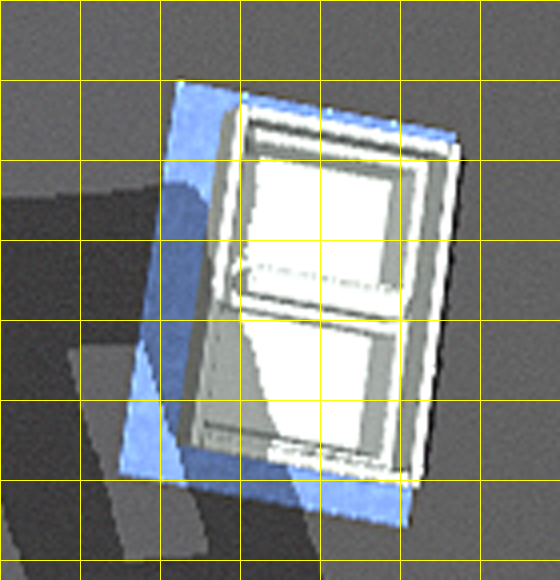

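View pics/fz_scene.png

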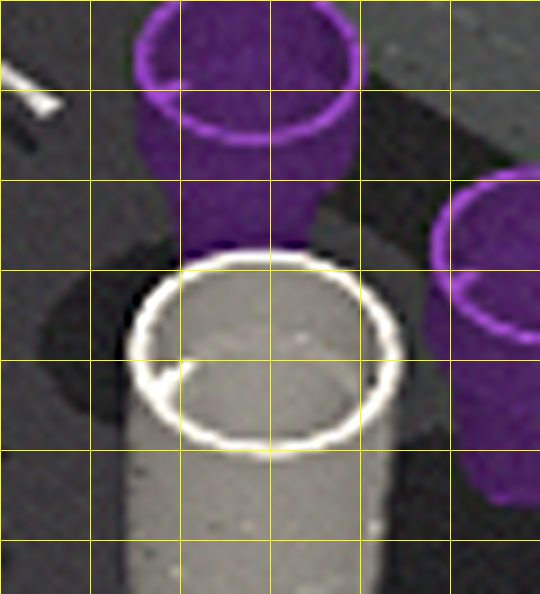

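```bash
python3 -c "
from q import *
go(64,[(108,185),(237,420),(437,312)],[(196,440),(239,104),(461,147)])
go(64,[(300,93),(437,312),(237,420)],[(239,104),(461,147),(418,487)])
S=capture('scene');T=capture('top')
print('cup',onz(S,260+265/9-.45,178+354/9-.45,156),onz(T,283.5,171.5,156))"
```

```text
scene [ 481.5 -284.4] minus mat [ 0.5 -2.1] [(np.float64(178.1), np.float64(-10.0)), (np.float64(114.9), np.float64(78.2))]
top [ 477.8 -285.1] minus mat [ 0.9 -3. ] [(np.float64(176.3), np.float64(-10.1)), (np.float64(119.3), np.float64(-101.2))]
t 19.33 p [488.3  90.3 225.9] x [ 0.017 -0.016 -1.   ] jawyaw -12.46 q [ 0.06  0.23  1.77 -0.02  1.13  0.28] F [ 1.7  1.1 -0.2] w 40.3
scene [ 481.3 -282.2] minus mat [0.3 0.1] [(np.float64(179.3), np.float64(-11.4)), (np.float64(114.9), np.float64(-101.8))]
top [ 477.1 -283.1] minus mat [ 0.2 -1. ] [(np.float64(119.3), np.float64(-101.2)), (np.float64(178.4), np.float64(168.8))]
t 19.43 p [488.2  90.7 225.9] x [ 0.017 -0.015 -1.   ] jawyaw -12.44 q [ 0.06  0.23  1.77 -0.02  1.13  0.28] F [ 0.3 -0.5 -0.4] w 40.3
cup [632.94524421 -17.64256478 156.        ] [626.53669112 -15.26903617 156.        ]
```

```bash
python3 -c "
from bench import ctrl
print(ctrl.finish_job())"
```

```text
the job is handed in; nothing more can be done
None
```

I nested the loose white cup upright on the pile and then set the top grey tray on the blue mat. I handed the job in at about 19.4 s on the robot's clock.

- **Cup:** I lowered it onto the pile with no measurable contact force and released it within about 1 mm of its resting height, so it sits by its own weight. Both views then showed it upright and in line with the pile. Its rim was within 2 mm of the pile's earlier rim position in each camera.
- **Tray:** Only the top tray came up, and the other two stayed in their pile. I lowered it onto the mat with about 4 N of contact and released it. The last check in both views put it within about 1–3 mm of the mat's centre and within about 1° of square.
- **Rest of the bench:** The purple and turquoise cups, jar, screwdriver, fan and heatsink look unmoved in the final pictures. The arm ended clear of everything.

**Disagreement:** the two cameras differed by about 4–6 mm in absolute x. I therefore used offsets measured within one camera for the cup and tray placements, and where these still differed I took a value between them.

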